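Tap-test keyed amplifier tubes

ROBOT

A 6-joint arm with a two-finger parallel gripper is mounted at the origin on the work surface. World frame = base frame: x ahead of the robot, y to its left, z up, the work surface at z = 0. Lengths are in m, angles in degrees, forces in N, time in s.
With the tool pointing down it reaches from about 0.375 to 0.9 m from the base axis. Payload 3.1 kg.
Tool frame: the origin (TCP) lies between the finger pads; the fingertips stand 22 mm ahead of it and the grasp point (between the pads) lies 3 mm ahead of it; y points along the fingers, x is the direction in which the jaws open and shut, and the axes are right-handed (so a half turn about y gives the same grasp; the last joint's range is limited). The gripper opens to 87 mm and grips with 3 to 60 N. Pads are 19 mm wide; open, the fingers measure 117 mm over their backs; the gripper's body (75 mm by 190 mm) begins 51 mm behind the grasp point.
Start: joints at [56.293, 30.224, 82.088, -0, 67.689, -10.227], TCP at [0.249, 0.573, 0.245] pointing down, gripper open.
Joint ranges: [-176.69, 176.69], [-43.24, 126.21], [12.49, 139.97], [-82, 262], [0, 151.66], [-163.58, 163.58]. Speed limits (degrees/s): [159.86, 159.86, 180, 180, 180, 180].

INTERFACE

Orientations are given as a 3x3 rotation matrix whose columns are the frame's x, y, z axes.
In Python, from rig import bot, imaging, workorder gives the robot as it stands. The module is installed in compiled form; this text tells all that it offers.
- The arm moves only by the tool drive_tool, never from a script. Its argument "commands" is a list of rows, each an object of numbers: "dx", "dy", "dz": the shift along the tool's x, y, z normalised to -1 to 1, where 1 is 4 cm; "wx", "wy", "wz": the turn, a rotation vector about the tool's x, y, z normalised to -1 to 1, where 1 is pi/2 rad; "grip": the finger opening in mm, from 0 to 87. In form: [{"dx": .., "dy": .., "dz": .., "wx": .., "wy": .., "wz": .., "grip": ..}, ...]. A call has 1 to 8 rows; each row shifts and turns the commanded pose from where the row before left it, along the tool's axes as they then stand; what a row does not reach is not made up. A row lasts 1/8 s, in which the tool goes at most 62.5 mm and 10.7 degrees, less where a joint would pass 70% of its speed; a pose out of reach is approached as far as the arm can. A call with a number of a shift or a turn outside -1 to 1 is refused whole. A call with a gripper value outside its range is refused whole. The fingers move at their own pace and stop on an object; the grip force is fixed at half the most. Time passes only in rows, so rows that do not move let the fingers close. It gives the time, the measured TCP pose, the force and the opening at its end, in the units of the state.
- bot.read_state(): the state, without advancing time (a new reading comes with each control period).
- imaging.capture(name): name is "scene" or "top" or "wrist"; returns (picture, depth): 480x640x3 uint8, red, green, blue; 480x640 float32, m along the optical axis (not along the pixel's ray), 0 where there is no reading.
- imaging.get_calibration(name): a dict with "mtx" (3x3 intrinsics, pixels), "world_to_cam" (4x4, takes a point from world to camera coordinates). Camera axes: x right, y down, z forward; pixel columns grow to the right and rows downward; lengths in m; the calibration is good to about 2 mm. A picture is of the moment at which its call begins: read the wrist's pose just before it. get_calibration takes no time and is no camera call; for the wrist camera it gives the pose at the moment of the call.
- workorder.hand_in(): hands the job in, once; it reports no verdict.
The state is a dict: "time_s": time; "joint_positions": joint angles; "qvel": joint speeds; "tau": joint torques, N m; "position": TCP position; "tcp_rot": TCP orientation; "force": force on the tool from outside, world axes, zero at the start; "moment": the same for the moment, N m; "opening": opening from 0.0 (shut) to 1.0 (fully open).
Only numpy, scipy, OpenCV 4.12 (cv2) and the standard library are available. Lean on these libraries where they do the work, as an engineer would, in place of code of your own. Each camera call takes 0.05 s, during which the arm holds its last target. There are 200 camera calls.

TASK

Tap-test every amplifier tube on the bench: put each into a socket of its own on the test chassis, pressing lightly and turning it until its lugs drop into the slots of the white collar and it stands fully home, and let go. With all of them home and not before, cock the red striker arm back until it catches, let go of it, and trip it with the red trigger pad so that it raps the chassis. Then take the tubes out again and stand them upright in the blue tray; do not force the tubes, and leave the other things on the bench where they are.

Things in the scene. Friction and masses are not known exactly. Their poses are not given: they have to be found in the camera images.
- tube_a_mid (a point): Centre, 34 mm above the foot, of a standing amplifier tube with a red base; z up the tube. May be absent. 68 mm tall, 75 g, flat foot. Base 33 mm across up to 24 mm above the foot; glass bulb 32 mm across above, straight from 24 to 60 mm: grasp there. Lugs 6 to 13 mm above the foot, out to 22.5 mm from the axis: a yellow one 10 mm wide on the tube's own -x, one 6 mm wide on its +x. Starts with own x within 0.8 rad of world x.
- tube_b_mid (a point): Centre, 34 mm above the foot, of a standing amplifier tube with a black base; z up the tube. May be absent. Same shape as the red one. Lugs 6 to 13 mm above the foot, out to 22.5 mm from the axis: a yellow one 10 mm wide on the tube's own -x, one 6 mm wide on its +x. Starts with own x within 0.8 rad of world x.
- tube_c_mid (a point): Centre, 34 mm above the foot, of a standing amplifier tube with a copper-coloured base; z up the tube. May be absent. Same shape as the red one. Lugs 6 to 13 mm above the foot, out to 22.5 mm from the axis: a yellow one 10 mm wide on the tube's own -x, one 6 mm wide on its +x. Starts with own x within 0.8 rad of world x.
- socket0 (a point): Left (+y) socket of three, 85 mm apart on the chassis deck (45 mm above the bench): axis point at deck level, where a tube's foot rests when home. White collar round it 16 mm high, bore 35.6, outside 54 mm, with a 13 mm slot with yellow cheeks for the yellow lug and opposite a 9 mm slot, both right through the wall. The yellow slot faces the chassis' -x, but is turned by an unknown fixed angle of up to 0.55 rad either way that this orientation (the chassis') does not show.
- socket1 (a point): Middle socket of three, 85 mm apart on the chassis deck (45 mm above the bench): axis point at deck level, where a tube's foot rests when home. Collar as on the left one. A tube with lugs out of line stops with its foot 10 mm above the deck, lugs on the collar; turned in line (about 4 degrees) it drops home. The yellow slot faces the chassis' -x, but is turned by an unknown fixed angle of up to 0.55 rad either way that this orientation (the chassis') does not show.
- socket2 (a point): Right socket of three, 85 mm apart on the chassis deck (45 mm above the bench): axis point at deck level, where a tube's foot rests when home. Collar as on the left one. Press with a few N, never over 60 N. The yellow slot faces the chassis' -x, but is turned by an unknown fixed angle of up to 0.55 rad either way that this orientation (the chassis') does not show.
- striker_handle (a point): Point to grasp on the upright black handle post at the end of the red striker arm: post 13 mm across, from 24 to 64 mm above the chassis deck, this point 46 mm above the deck. The post turns with the arm.
- striker_pivot (a point): Point on the upright pivot axis of the striker arm, at the height of striker_handle; 90 mm from it in plan. Fixed to the chassis, axes those of the chassis. At rest the arm points from here to the chassis' -y; cocking swings the handle towards the chassis' -x, that is clockwise seen from above.
- striker (a joint): Angle of the striker arm in rad: 0 at rest against the rubber post (held there by its spring), growing as it is cocked, end stop at 1.0. The sear clicks in past about 0.78 and then holds it at about 0.75. It takes about 1.5 to 5 N at the handle.
- trigger_top (a point): Top centre of the round red trigger pad, 26 mm across, 26 mm above the chassis deck, sprung, pressed straight down 8 mm (about 3 to 6 N); this lets the sear go. It does nothing useful while the arm is not cocked.
- trigger (a joint): How far the trigger pad is pressed, m: 0 up, 0.008 fully down; the striker is let go at about 0.005. It also dips by itself as the arm is cocked past the sear.
- tray_floor (a point): Centre of the inner floor of the open blue tray for tested tubes, floor 5 mm above the bench; inside 92 mm (its x) by 202 mm (its y), walls 4 mm thick rising to 16 mm above the bench. Three tubes fit in a row along its y, 65 mm apart.
- tape_roll: Bystander: green roll of tape lying flat, 80 mm across, 24 mm high; leave in place (origin under its centre).
- screw_jar: Bystander: jar, 60 mm across, 75 mm high; leave in place (origin under its centre).
- meter: Bystander: yellow multimeter lying flat, 150 by 80 by 35 mm; leave in place (origin under its centre).
Not all that is in view belongs to the job. Leave any green or purple look-alike of the part that bears tube_a_mid alone.

How it is judged:
By the outcome, as a careful person would: the job done as asked, in the order asked, and still so for the second after the job is handed in, with the robot touching nothing.
Of tube_a, tube_b, tube_c only 2 to 3 are there at a start; the rules pass over those that are not, and their reading is None.
At some moment in a run one of tube_a, tube_b, tube_c may be knocked a few centimetres aside while the robot is not near it.
It also fails if it takes over 210 s, if anything falls off the work surface, if the arm or the gripper's body presses on something with over 40 N, if the wrist force passes 120 N, or if a joint passes its speed limit or range.

## Working session

There is one attempt and no reset: what is moved stays moved. The work goes in short steps, Python scripts to look and compute and a tool call to move; the robot and the scene stay as the last step left them, time stands still between calls to the robot, and variables do not carry over. Pictures are saved under pics/ and viewed, on a budget of 14 in all, crops included, one or two more only if the job needs it, and the job is handed in when it is done.

Besides the shell and the picture viewer there is one more tool, called after "Emit:" in YAML: its name, and indented under it one key for each argument. drive_tool: Moves the arm, as the interface text tells. Its arguments: {"type":"object","properties":{"commands":{"type":"array"}},"required":["commands"]}

```bash
mkdir -p pics; cat > h.py <<'E'
import numpy as np, cv2
from rig import bot, imaging, workorder
def grab(n):
    c=imaging.get_calibration(n); p,d=imaging.capture(n); return p,d,np.array(c["mtx"]),np.array(c["world_to_cam"])
def save(p,f): cv2.imwrite("pics/"+f,cv2.cvtColor(p,cv2.COLOR_RGB2BGR))
def ray(K,T,uv,z):
    R,t=T[:3,:3],T[:3,3]; o=-R.T@t; d=R.T@np.linalg.inv(K)@np.array([uv[0],uv[1],1.]); return o+d*(z-o[2])/d[2]
def proj(K,T,P):
    q=K@(T[:3,:3]@np.array(P)+T[:3,3]); return q[:2]/q[2]
def cloud(d,K,T):
    v,u=np.mgrid[:480,:640]; P=np.stack([(u-K[0,2])*d/K[0,0],(v-K[1,2])*d/K[1,1],d],-1)-T[:3,3]
    return P@T[:3,:3]
E
python3 - <<'E'
from h import *
for n in("top","scene","wrist"):
    p,d,K,T=grab(n); save(p,n+"0.png"); np.savez(n+"0.npz",p=p,d=d,K=K,T=T)
    R=T[:3,:3]; print(n,K[0,0],-R.T@T[:3,3],R[2])
print(bot.read_state())
E
```

```text
top 563.5828782001458 [ 4.03603797e-01 -7.24523501e-05  1.32893802e+00] [ 0.09459866  0.0029592  -0.99551109]
scene 463.7921439653927 [1.04702898 0.64461138 0.85765678] [-0.47757487 -0.55751304 -0.67904452]
wrist 342.47104559986536 [0.17692095 0.60371267 0.38280608] [ 0.2635484  -0.11585382 -0.95766389]
{'time_s': 0.15, 'joint_positions': array([ 5.62937502e+01,  3.02684933e+01,  8.21400371e+01, -9.17605272e-05,
        6.76896868e+01, -1.02275803e+01]), 'qvel': array([ 0.02007001, -0.12069199, -0.38689743, -0.04140734, -0.04572962,
       -0.01902305]), 'tau': array([ 2.37316181e-04, -4.40432346e+01, -1.76841867e+01,  6.33276184e-02,
        5.52707026e-02, -8.24346944e-05]), 'position': array([0.24868099, 0.57281593, 0.24377465]), 'tcp_rot': array([[ 3.98406271e-01, -9.50043690e-04, -9.17208559e-01],
       [ 9.17207499e-01, -1.42686378e-03,  3.98407288e-01],
       [-1.68723600e-03, -9.99998531e-01,  3.02915721e-04]]), 'force': array([-0.43322934,  0.78223051, -0.45996523]), 'moment': array([ 0.01402746, -0.03255361,  0.00335188]), 'opening': 0.9988449379244245}
```

View pics/top0.png

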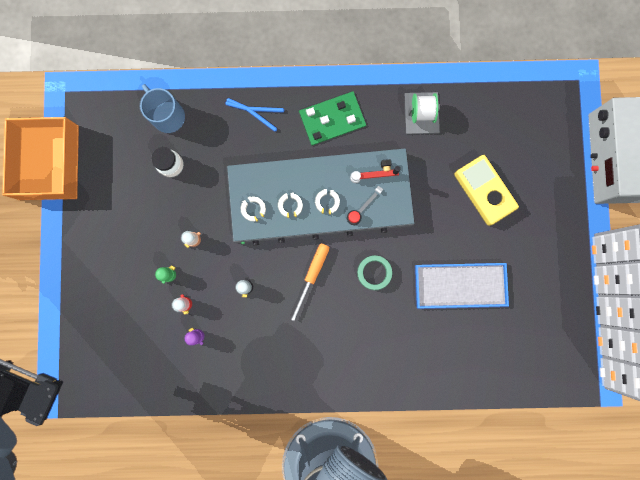

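View pics/scene0.png

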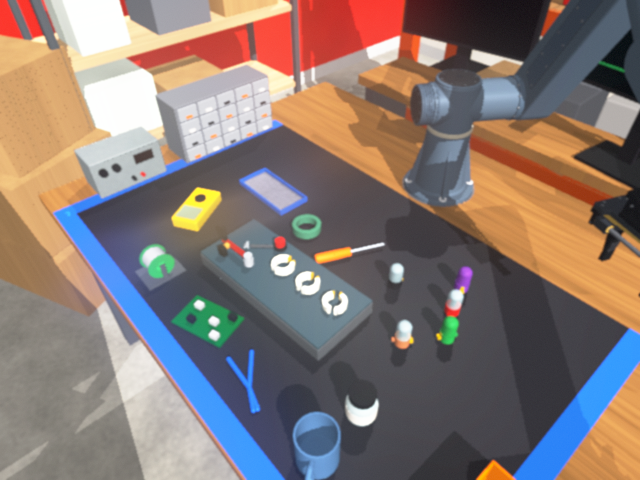

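```bash
python3 - <<'E'
from h import *
p=np.load("top0.npz")["p"]
a=cv2.resize(p[225:355,145:270],(500,520),interpolation=cv2.INTER_CUBIC)
save(a,"crop_t.png")
E
```

```text
(no output)
```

View pics/crop_t.png

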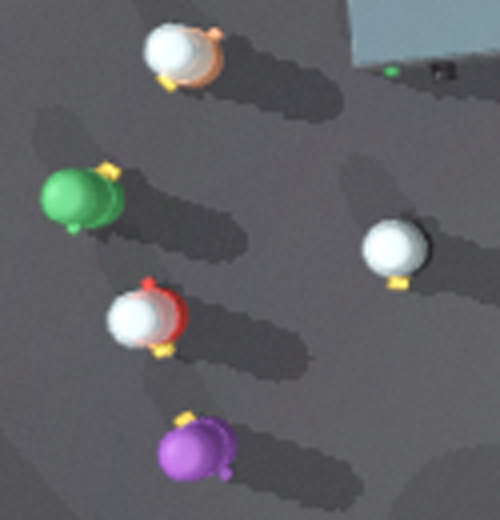

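```bash
cat >> h.py <<'E'
def circ(P,r,c0):
    from scipy.optimize import least_squares
    s=least_squares(lambda c:np.hypot(P[:,0]-c[0],P[:,1]-c[1])-r,c0,loss="soft_l1",f_scale=.001); return s.x,np.std(s.fun)
def hsv(p): return cv2.cvtColor(p,cv2.COLOR_RGB2HSV)
def yellow(p): 
    return cv2.inRange(hsv(p),(18,110,110),(34,255,255))
def blobs(m,amin=4):
    n,l,s,c=cv2.connectedComponentsWithStats(m); return [(s[i,4],c[i],s[i,:4]) for i in range(1,n) if s[i,4]>=amin]
E
python3 - <<'E'
from h import *
z=np.load("top0.npz"); p,d,K,T=z["p"],z["d"],z["K"],z["T"]
X=cloud(d,K,T)
for n,uv in dict(red=(181,304),black=(244,288),copper=(190,239),green=(165,275),purple=(194,338)).items():
    c=ray(K,T,uv,.06)[:2]
    m=(np.hypot(X[...,0]-c[0],X[...,1]-c[1])<.05)&(d>0)&(X[...,2]>.03)
    print(n,c.round(3),"top pts mean",X[m].mean(0).round(4),X[m][:,2].max().round(4),m.sum())
for a,c,b in blobs(yellow(p)): print("yellow",a,c.round(1),ray(K,T,c,.0115).round(4)[:2],"deck",ray(K,T,c,.06).round(4)[:2])
# chassis deck
m=((abs(X[...,2]-.045)<.006)&(X[...,0]>.4)&(d>0)).astype(np.uint8)
cs=max(cv2.findContours(m,0,2)[0],key=cv2.contourArea); r=cv2.minAreaRect(cs); print("deck",r,[ray(K,T,q,.045).round(4)[:2].tolist() for q in cv2.boxPoints(r)])
h=hsv(p); w=((h[...,1]<60)&(h[...,2]>180)).astype(np.uint8)
for a,c,b in blobs(w,60): 
    print("white",a,c.round(1),ray(K,T,c,.061).round(4)[:2],X[int(c[1]),int(c[0])].round(3))
red=cv2.inRange(h,(0,150,100),(6,255,255))|cv2.inRange(h,(174,150,100),(180,255,255))
for a,c,b in blobs(red,10): print("red",a,c.round(1),b,ray(K,T,c,.071).round(4)[:2])
bl=cv2.inRange(h,(105,120,90),(125,255,255))
for a,c,b in blobs(bl,100): print("blue",a,c.round(1),b,ray(K,T,(b[0]+b[2]/2,b[1]+b[3]/2),.016).round(4)[:2])
E
```

```text
red [0.375 0.326] top pts mean [0.375  0.3281 0.0594] 0.0721 189
black [0.408 0.184] top pts mean [0.411  0.1861 0.0608] 0.0712 171
copper [0.521 0.306] top pts mean [0.5243 0.3078 0.0585] 0.0712 186
green [0.441 0.362] top pts mean [0.444  0.3656 0.059 ] 0.0717 191
purple [0.3   0.297] top pts mean [0.3013 0.3    0.0594] 0.0707 190
yellow 64 [ 28.4 118.1] [0.8258 0.7059] deck [0.8103 0.6799]
yellow 525 [ 58.1 161. ] [0.7194 0.632 ] deck [0.7078 0.6087]
yellow 22 [  4.5 135. ] [0.7856 0.762 ] deck [0.7715 0.7339]
yellow 856 [488.5 193.3] [ 0.6179 -0.3881] deck [ 0.6101 -0.3739]
yellow 23 [  3.5 166.5] [0.709 0.762] deck [0.6977 0.734 ]
yellow 4 [384.5 166.2] [ 0.6885 -0.1449] deck [ 0.678  -0.1395]
yellow 10 [388.1 168. ] [ 0.684  -0.1533] deck [ 0.6737 -0.1476]
yellow 11 [  3. 187.] [0.6595 0.7617] deck [0.6501 0.7337]
yellow 4 [ 52.5 185.2] [0.661 0.644] deck [0.6515 0.6203]
yellow 50 [ 22.4 193.4] [0.643  0.7152] deck [0.6342 0.6888]
yellow 9 [322.6 210.2] [0.5866 0.0045] deck [0.5798 0.0043]
yellow 6 [329.3 211.8] [ 0.5824 -0.0114] deck [ 0.5758 -0.011 ]
yellow 9 [287.6 214.8] [0
[... 2145 characters left out ...]
e 69 [296.2 464. ] [0.024 0.074] [0.009 0.077 0.012]
white 159 [286.4 469.2] [0.0136 0.0955] [-0.     0.1    0.015]
white 178 [343.6 473.2] [ 0.0026 -0.0287] [ 0.084 -0.022  0.316]
red 29 [594.4 167.9] [592 166   6   5] [ 0.6607 -0.6126]
red 184 [376.5 174. ] [360 170  35   9] [ 0.6583 -0.1196]
red 110 [353.9 216.6] [348 211  12  12] [ 0.5623 -0.0659]
red 37 [187.8 301.4] [181 295  11  15] [0.3811 0.3078]
blue 13853 [368.2 102.6] [ 44  60 578 346] [ 0.5316 -0.0188]
blue 457 [255.2 111.1] [225  98  60  34] [0.8191 0.1608]
blue 3696 [ 49.9 288.1] [ 37 200  26 181] [0.4123 0.6419]
blue 694 [463.4 285.8] [415 263  94  46] [ 0.4015 -0.3147]
blue 149 [ 53.6 408.9] [ 47 394  11  24] [0.1499 0.63  ]
```

```bash
cat >> h.py <<'E'
def mv(x,y,z,phi=None):
    s=bot.read_state(); p=s["position"]; R=s["tcp_rot"]; e=R.T@(np.array([x,y,z])-p)/.04
    ph=np.degrees(np.arctan2(R[1,0],R[0,0])); w=0 if phi is None else -((phi-ph+180)%360-180)/90
    print("pos",p.round(4),"phi",round(ph,2),"F",s["force"].round(1),"t",round(s["time_s"],2),"op",round(s["opening"]*87,1)); print("  units dx,dy,dz",e.round(3),"then wy",round(w,3))
    return p,ph
E
python3 -c "
from h import *
mv(.55,.06,.25,90)"
```

```text
pos [0.2487 0.5728 0.2438] phi 66.52 F [-0.4  0.8 -0.5] t 0.15 op 86.9
  units dx,dy,dz [ -8.758  -0.144 -12.017] then wy -0.261
```

Emit:
drive_tool:
  commands:
    - {"dx":-0.73,"dz":-1,"dy":-0.02}
    - {"dx":-0.73,"dz":-1,"dy":-0.02}
    - {"dx":-0.73,"dz":-1,"dy":-0.02}
    - {"dx":-0.73,"dz":-1,"dy":-0.02}
    - {"dx":-0.73,"dz":-1,"dy":-0.02}
    - {"dx":-0.73,"dz":-1,"dy":-0.02}
    - {"dx":-0.73,"dz":-1,"dy":-0.02}
    - {"dx":-0.73,"dz":-1}

```text
schema error: expected keys dx, dy, dz, wx, wy, wz, grip
```

Emit:
drive_tool:
  commands:
    - {"dx":-0.73,"dz":-1}
    - {"dx":-0.73,"dz":-1}
    - {"dx":-0.73,"dz":-1}
    - {"dx":-0.73,"dz":-1}
    - {"wy":-0.087,"grip":50}
    - {"wy":-0.087,"grip":50}
    - {"wy":-0.087,"grip":50}
    - {"grip":50}

```text
schema error: expected keys dx, dy, dz, wx, wy, wz, grip
```

```bash
python3 - <<'E'
from h import *
mv(.55,.06,.25,90)
p,d,K,T=grab("wrist"); save(p,"w1.png"); np.savez("w1.npz",p=p,d=d,K=K,T=T)
E
```

```text
pos [0.2487 0.5728 0.2438] phi 66.52 F [-0.4  0.8 -0.5] t 0.15 op 86.9
  units dx,dy,dz [ -8.758  -0.144 -12.017] then wy -0.261
```

View pics/w1.png

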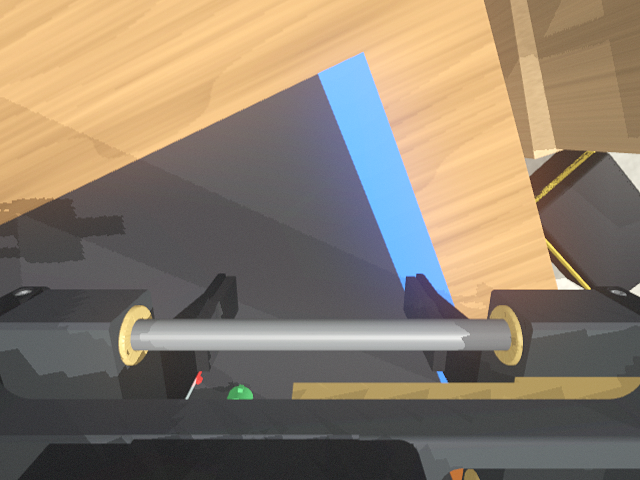

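Emit:
drive_tool:
  commands:
    - {"dx":-0.52,"dy":-0.02,"dz":-0.94,"wx":0,"wy":0,"wz":0,"grip":50}
    - {"dx":-0.52,"dy":-0.02,"dz":-0.94,"wx":0,"wy":0,"wz":0,"grip":50}
    - {"dx":-0.52,"dy":-0.02,"dz":-0.94,"wx":0,"wy":0,"wz":0,"grip":50}
    - {"dx":-0.52,"dy":-0.02,"dz":-0.94,"wx":0,"wy":0,"wz":0,"grip":50}
    - {"dx":-0.52,"dy":-0.02,"dz":-0.94,"wx":0,"wy":0,"wz":0,"grip":50}
    - {"dx":-0.52,"dy":-0.02,"dz":-0.94,"wx":0,"wy":0,"wz":0,"grip":50}
    - {"dx":-0.52,"dy":-0.02,"dz":-0.94,"wx":0,"wy":0,"wz":0,"grip":50}
    - {"dx":-0.52,"dy":0,"dz":-0.94,"wx":0,"wy":0,"wz":0,"grip":50}

```text
time_s: 1.2
position: [0.4593, 0.2996, 0.2502]
tcp_rot: [[0.398, 0.0, -0.917], [0.917, 0.0, 0.398], [0.0, -1.0, -0.0]]
force: [0.1, 0.2, 0.7]
opening: 0.574
```

Emit:
drive_tool:
  commands:
    - {"dx":-0.52,"dy":0,"dz":-0.94,"wx":0,"wy":0,"wz":0,"grip":50}
    - {"dx":-0.52,"dy":0,"dz":-0.94,"wx":0,"wy":-0.05,"wz":0,"grip":50}
    - {"dx":-0.52,"dy":0,"dz":-0.94,"wx":0,"wy":-0.05,"wz":0,"grip":50}
    - {"dx":-0.52,"dy":0,"dz":-0.94,"wx":0,"wy":-0.05,"wz":0,"grip":50}
    - {"dx":-0.52,"dy":0,"dz":-0.94,"wx":0,"wy":-0.05,"wz":0,"grip":50}
    - {"dx":-0.52,"dy":0,"dz":-0.94,"wx":0,"wy":-0.06,"wz":0,"grip":50}
    - {"dx":-0.52,"dy":0,"dz":-0.94,"wx":0,"wy":0,"wz":0,"grip":50}
    - {"dx":0,"dy":0,"dz":0,"wx":0,"wy":0,"wz":0,"grip":50}

```text
time_s: 2.2
position: [0.6799, 0.0968, 0.2494]
tcp_rot: [[0.004, 0.002, -1.0], [1.0, -0.001, 0.004], [-0.0, -1.0, -0.002]]
force: [-1.0, -0.3, 0.1]
opening: 0.574
```

```bash
python3 - <<'E'
from h import *
mv(.64,.06,.25,90)
p,d,K,T=grab("wrist"); save(p,"w2.png"); np.savez("w2.npz",p=p,d=d,K=K,T=T)
E
```

```text
pos [0.6799 0.0968 0.2494] phi 89.75 F [-1.  -0.3  0.1] t 2.2 op 50.0
  units dx,dy,dz [-0.924 -0.015  0.992] then wy -0.003
```

View pics/w2.png

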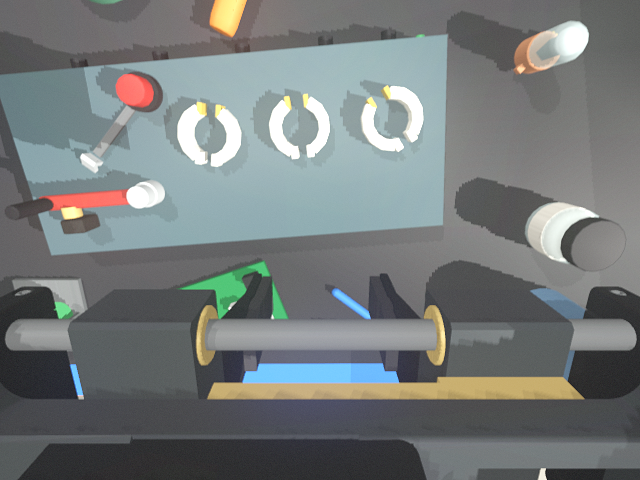

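```bash
cat > sock.py <<'E'
from h import *
def sockets(p,K,T,guess):
    h=hsv(p); w=cv2.inRange(h,(0,0,170),(180,70,255)); y=yellow(p)
    for n,g in guess.items():
        c=np.array(g)
        for _ in range(4):
            vv,uu=np.nonzero(w); P=np.array([ray(K,T,(u,v),.061)[:2] for u,v in zip(uu,vv)]); r=np.hypot(*(P-c).T); P=P[(r<.032)]
            ang=np.arctan2(*(P-c).T[::-1]); rr=np.hypot(*(P-c).T)
            # outermost white pixel per angle bin (outer edge of top face)
            b=np.round(np.degrees(ang)/5).astype(int); E=[P[b==k][rr[b==k].argmax()] for k in set(b) if rr[b==k].max()>.022]
            c,sd=circ(np.array(E),.0265,c)
        vv,uu=np.nonzero(y); Y=np.array([ray(K,T,(u,v),.061)[:2] for u,v in zip(uu,vv)]); Y=Y[np.hypot(*(Y-c).T)<.032]
        a=np.degrees(np.arctan2(-(Y-c)[:,1],-(Y-c)[:,0])); m=np.median(a); 
        lo,hi=a[a<a.mean()],a[a>=a.mean()]
        # second estimate: gaps in white at mid radius
        print(n,"c",c.round(4),"sd",sd.round(5),"yaw(yellow)",(lo.mean()+hi.mean())/2,"cheeks",lo.mean(),hi.mean(),"inner",lo.max(),hi.min(),len(Y))
E
python3 - <<'E'
from sock import *
z=np.load("w2.npz"); sockets(z["p"],z["K"],z["T"],{"s0":(.59,.165),"s1":(.597,.079),"s2":(.604,-.007)})
p,d,K,T=z["p"],z["d"],z["K"],z["T"]; X=cloud(d,K,T)
for n,uv in dict(handle=(12,212),pivot=(150,193),trig=(135,91)).items(): print(n,X[uv[1],uv[0]].round(4),ray(K,T,uv,.109 if n=="handle" else .071).round(4))
h=hsv(p); red=cv2.inRange(h,(0,150,100),(6,255,255))|cv2.inRange(h,(174,150,100),(180,255,255))
for a,c,b in blobs(red,50): print("red",a,c.round(1),b,ray(K,T,c,.071).round(4)[:2])
E
```

```text
s0 c [0.5947 0.1695] sd 0.00119 yaw(yellow) 28.7488943010771 cheeks 27.985002140425543 29.512786461728655 inner 28.43273044736249 29.016951299607964 10
s1 c [0.6056 0.082 ] sd 0.0018 yaw(yellow) 24.8472887526066 cheeks 24.131649054723894 25.562928450489313 inner 24.47139603051871 25.18638217142652 4
s2 c [ 0.6116 -0.005 ] sd 0.00216 yaw(yellow) 6.9950495589453805 cheeks 4.670592219558038 9.319506898332722 inner 6.7831844854356556 7.128725821691617 28
handle [ 0.6631 -0.1621  0.1079] [ 0.6628 -0.1611  0.109 ]
pivot [ 0.6543 -0.0641  0.0681] [ 0.6538 -0.0627  0.071 ]
trig [ 0.5655 -0.0636  0.0685] [ 0.5658 -0.0624  0.071 ]
red 285 [144.2  92.7] [126  74  28  33] [ 0.5672 -0.0547]
red 669 [ 76.5 199.8] [ 40 191  78  19] [ 0.6598 -0.1325]
```

```bash
cat > sock.py <<'E'
from h import *
def sockets(p,d,K,T,guess):
    X=cloud(d,K,T); h=hsv(p); w=cv2.inRange(h,(0,0,150),(180,75,255)); y=cv2.inRange(h,(12,90,110),(36,255,255))
    up=(X[...,2]>.055)&(X[...,2]<.068)&(d>0); out={}
    for n,g in guess.items():
        c=np.array(g); vv,uu=np.nonzero((w>0)&up); P0=np.array([ray(K,T,(u,v),.061)[:2] for u,v in zip(uu,vv)])
        for _ in range(6):
            r=np.hypot(*(P0-c).T); P=P0[r<.031]; rr=r[r<.031]; b=np.round(np.degrees(np.arctan2(*(P-c).T[::-1]))/8).astype(int)
            E=np.array([c+(P[b==k].mean(0)-c)/np.hypot(*(P[b==k].mean(0)-c))*rr[b==k].mean() for k in set(b) if (b==k).sum()>4])
            c,sd=circ(E,.0225,c)
        vv,uu=np.nonzero(y); Y=np.array([ray(K,T,(u,v),.061)[:2] for u,v in zip(uu,vv)]); Y=Y[np.hypot(*(Y-c).T)<.031]
        a=np.degrees(np.arctan2(-(Y-c)[:,1],-(Y-c)[:,0])); lo,hi=a[a<np.median(a)],a[a>=np.median(a)]
        ms=(lo.mean()+hi.mean())/2; a1,a2=a[a<ms],a[a>=ms]
        aw=np.degrees(np.arctan2(*(P-c).T[::-1])); H=np.histogram(aw,72,(-180,180))[0]
        gaps=[-177.5+5*k for k in range(72) if H[k]<.35*np.median(H)]
        print(n,"c",c.round(4),"sd",sd.round(5),"yaw",round((a1.mean()+a2.mean())/2,1),"cheeks",a1.mean().round(1),a2.mean().round(1),len(a1),len(a2),"gaps",gaps)
E
python3 - <<'E'
from sock import *
G={"s0":(.593,.167),"s1":(.601,.081),"s2":(.608,-.006)}
z=np.load("w2.npz"); sockets(z["p"],z["d"],z["K"],z["T"],G)
z=np.load("top0.npz"); sockets(z["p"],z["d"],z["K"],z["T"],G)
z=np.load("w2.npz"); p=z["p"]
save(cv2.resize(p[70:175,165:435],(800,311),interpolation=cv2.INTER_CUBIC),"crop_s.png")
E
```

```text
s0 c [0.5897 0.1613] sd 0.00025 yaw 34.8 cheeks 16.0 53.5 74 43 gaps [-167.5, -162.5, -157.5, -152.5, -147.5, -142.5, -137.5, -132.5, -127.5, 27.5, 32.5, 37.5, 42.5]
s1 c [0.596  0.0772] sd 0.00037 yaw 5.4 cheeks -13.4 24.2 42 59 gaps [-177.5, -172.5, -167.5, -162.5, -157.5, -152.5, -2.5, 2.5, 7.5, 12.5, 162.5, 167.5, 172.5, 177.5]
s2 c [ 0.6023 -0.0067] sd 0.00043 yaw -10.0 cheeks -27.5 7.4 55 108 gaps [-177.5, -172.5, -167.5, -12.5, -7.5, -2.5, 152.5, 157.5, 162.5, 167.5, 172.5, 177.5]
s0 c [0.5883 0.1626] sd 0.00071 yaw 33.5 cheeks 15.1 51.8 9 7 gaps [-167.5, -162.5, -157.5, -152.5, -147.5, -142.5, -137.5, -132.5, -127.5, -122.5, 7.5, 22.5, 27.5, 32.5, 37.5, 42.5, 177.5]
s1 c [0.5944 0.078 ] sd 0.0007 yaw 5.0 cheeks -14.5 24.5 10 9 gaps [-177.5, -172.5, -167.5, -162.5, -157.5, -152.5, -2.5, 2.5, 7.5, 12.5, 17.5, 162.5, 167.5, 172.5, 177.5]
s2 c [ 0.6012 -0.0068] sd 0.00075 yaw -8.7 cheeks -27.3 9.8 10 7 gaps [-177.5, -172.5, -167.5, -117.5, -17.5, -12.5, -7.5, -2.5, 2.5, 87.5, 147.5, 152.5, 157.5, 162.5, 167.5, 172.5, 177.5]
```

View pics/crop_s.png

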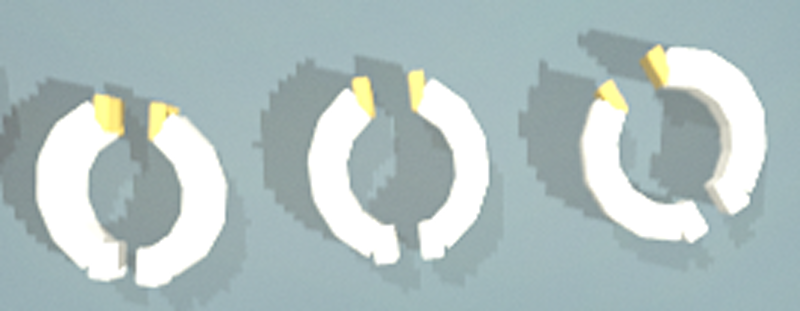

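Emit:
drive_tool:
  commands:
    - {"dx":0.4,"dy":0,"dz":0.75,"wx":0,"wy":0,"wz":0,"grip":50}
    - {"dx":0.4,"dy":0,"dz":0.75,"wx":0,"wy":0,"wz":0,"grip":50}
    - {"dx":0.4,"dy":0.1,"dz":0.75,"wx":0,"wy":0,"wz":0,"grip":50}
    - {"dx":0.4,"dy":0.2,"dz":0.75,"wx":0,"wy":0,"wz":0,"grip":50}
    - {"dx":0.4,"dy":0.2,"dz":0.75,"wx":0,"wy":0,"wz":0,"grip":50}
    - {"dx":0.4,"dy":0.2,"dz":0.75,"wx":0,"wy":0,"wz":0,"grip":50}
    - {"dx":0.4,"dy":0,"dz":0,"wx":0,"wy":0,"wz":0,"grip":50}
    - {"dx":0,"dy":0,"dz":0,"wx":0,"wy":0,"wz":0,"grip":50}

```text
time_s: 3.25
position: [0.4982, 0.2128, 0.2228]
tcp_rot: [[-0.001, 0.002, -1.0], [1.0, 0.001, -0.001], [0.001, -1.0, -0.002]]
force: [0.7, -0.1, 0.4]
opening: 0.574
```

```bash
cat > tube.py <<'E'
from h import *
def tubes(p,d,K,T,guess,base=0.):
    X=cloud(d,K,T); h=hsv(p); y=cv2.inRange(h,(16,100,110),(36,255,255)); cam=-T[:3,:3].T@T[:3,3]
    for n,g in guess.items():
        g=np.array(g); m=(d>0)&(np.hypot(X[...,0]-g[0],X[...,1]-g[1])<.03)&(X[...,2]>base+.03)
        Q=X[m]; dome=Q[Q[:,2]>base+.06]; side=Q[(Q[:,2]<base+.058)]
        c1=dome[:,:2].mean(0) if len(dome) else g
        c2,sd=circ(side,.016,c1) if len(side)>15 else (c1*np.nan,0)
        # silhouette: centroid of the mask at mid height of visible body
        print(n,"dome",c1.round(4),len(dome),"side",c2.round(4),len(side),np.round(sd,4),"zmax",Q[:,2].max().round(4) if len(Q) else None,end=" ")
        c=c2 if len(side)>60 else c1
        for a,uv,b in blobs(y,8):
            l=ray(K,T,uv,base+.012)[:2]; v=l-c
            if np.hypot(*v)<.03: print("| lug r %.4f yaw %.1f n %d"%(np.hypot(*v),np.degrees(np.arctan2(-v[1],-v[0])),a),end=" ")
        print()
TG={"red":(.375,.328),"black":(.41,.187),"copper":(.524,.308)}
E
python3 - <<'E'
from tube import *
mv(.5,.21,.22,90)
p,d,K,T=grab("wrist"); save(p,"w3.png"); np.savez("w3.npz",p=p,d=d,K=K,T=T)
tubes(p,d,K,T,TG); z=np.load("top0.npz"); tubes(z["p"],z["d"],z["K"],z["T"],TG)
E
```

```text
pos [0.4982 0.2128 0.2228] phi 90.06 F [ 0.7 -0.1  0.4] t 3.25 op 49.9
  units dx,dy,dz [-0.069  0.07  -0.044] then wy 0.001
red dome [0.3762 0.3291] 997 side [0.3757 0.3312] 510 0.0005 zmax 0.0689 | lug r 0.0189 yaw 23.2 n 69 
black dome [0.412  0.1875] 900 side [0.412  0.1868] 123 0.0005 zmax 0.0687 | lug r 0.0217 yaw 2.2 n 8 | lug r 0.0206 yaw -21.9 n 8 
copper dome [0.5229 0.2995] 1347 side [0.5269 0.3107] 394 0.0004 zmax 0.2904 | lug r 0.0189 yaw -35.3 n 40 
red dome [0.375 0.331] 117 side [0.375  0.3327] 53 0.0012 zmax 0.0721 | lug r 0.0196 yaw 8.4 n 18 
black dome [0.4111 0.188 ] 114 side [0.4109 0.1892] 37 0.001 zmax 0.0712 | lug r 0.0197 yaw -9.2 n 14 
copper dome [0.5253 0.3105] 107 side [0.5258 0.3121] 64 0.0012 zmax 0.0712 | lug r 0.0200 yaw -40.8 n 13
```

View pics/w3.png

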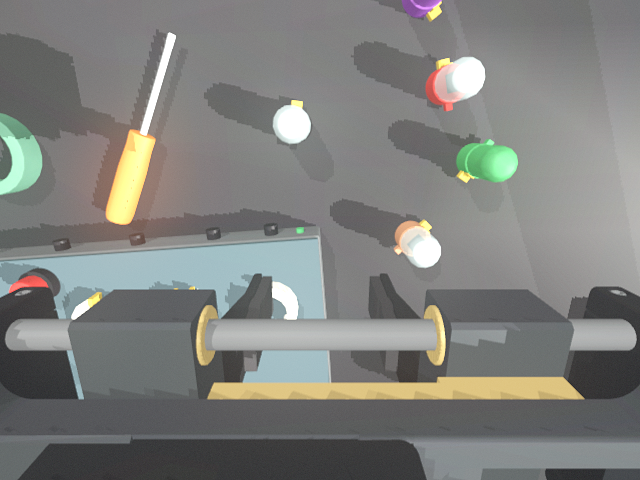

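Emit:
drive_tool:
  commands:
    - {"dx":-0.21,"dy":0,"dz":0.72,"wx":0,"wy":0,"wz":0,"grip":50}
    - {"dx":-0.21,"dy":0,"dz":0.72,"wx":0,"wy":0,"wz":0,"grip":50}
    - {"dx":-0.21,"dy":0,"dz":0.72,"wx":0,"wy":0,"wz":0,"grip":50}
    - {"dx":0,"dy":0.9,"dz":0,"wx":0,"wy":0,"wz":0,"grip":50}
    - {"dx":0,"dy":0.9,"dz":0,"wx":0,"wy":0,"wz":0,"grip":50}
    - {"dx":0,"dy":0.9,"dz":0,"wx":0,"wy":0,"wz":0,"grip":50}
    - {"dx":0,"dy":0.5,"dz":0,"wx":0,"wy":0,"wz":0,"grip":50}
    - {"dx":0,"dy":0,"dz":0,"wx":0,"wy":0,"wz":0,"grip":50}

```text
time_s: 4.3
position: [0.4117, 0.1857, 0.093]
tcp_rot: [[0.002, -0.002, -1.0], [1.0, -0.001, 0.002], [-0.001, -1.0, 0.002]]
force: [0.1, -0.7, 0.3]
opening: 0.573
```

```bash
python3 - <<'E'
from h import *
mv(.4115,.1875,.048,90)
z=np.load("w3.npz"); K,T=z["K"],z["T"]; h=hsv(z["p"])
o=cv2.inRange(h,(5,90,90),(15,255,255)); r=cv2.inRange(h,(0,140,90),(4,255,255))|cv2.inRange(h,(174,140,90),(180,255,255)); y=cv2.inRange(h,(16,100,110),(36,255,255))
for nm,m,box in(("copper",o,(380,210,450,275)),("red",r,(410,50,490,120)),("yel",y,(380,45,450,275))):
    k=np.zeros_like(m); k[box[1]:box[3],box[0]:box[2]]=m[box[1]:box[3],box[0]:box[2]]
    for a,c,b in blobs(k,6): print(nm,a,c.round(1),b,ray(K,T,c,.0125)[:2].round(4))
E
```

```text
pos [0.4117 0.1857 0.093 ] phi 89.86 F [ 0.1 -0.7  0.3] t 4.3 op 49.8
  units dx,dy,dz [0.046 1.126 0.003] then wy -0.002
copper 253 [403.5 230.8] [394 221  28  29] [0.519  0.3004]
red 284 [433.3  90.2] [426  70  23  41] [0.3811 0.3188]
yel 68 [440.8  63.7] [436  59  14  11] [0.3584 0.3235]
yel 40 [423.9 223.9] [419 220  13  12] [0.5114 0.3214]
```

Emit:
drive_tool:
  commands:
    - {"dx":0.04,"dy":0.56,"dz":0,"wx":0,"wy":0,"wz":0,"grip":50}
    - {"dx":0,"dy":0.56,"dz":0,"wx":0,"wy":0,"wz":0,"grip":50}
    - {"dx":0,"dy":0,"dz":0,"wx":0,"wy":0,"wz":0,"grip":50}
    - {"dx":0,"dy":0,"dz":0,"wx":0,"wy":0,"wz":0,"grip":22}
    - {"dx":0,"dy":0,"dz":0,"wx":0,"wy":0,"wz":0,"grip":22}
    - {"dx":0,"dy":0,"dz":0,"wx":0,"wy":0,"wz":0,"grip":22}
    - {"dx":0,"dy":0,"dz":0,"wx":0,"wy":0,"wz":0,"grip":22}
    - {"dx":0,"dy":0,"dz":0,"wx":0,"wy":0,"wz":0,"grip":22}

```text
time_s: 5.3
position: [0.4118, 0.1879, 0.0502]
tcp_rot: [[0.001, 0.002, -1.0], [1.0, 0.0, 0.001], [0.0, -1.0, -0.002]]
force: [0.5, -0.6, 6.4]
opening: 0.361
```

Emit:
drive_tool:
  commands:
    - {"dx":0,"dy":-0.7,"dz":0,"wx":0,"wy":0,"wz":0,"grip":22}
    - {"dx":0,"dy":-0.7,"dz":0,"wx":0,"wy":0,"wz":0,"grip":22}
    - {"dx":0,"dy":-0.7,"dz":0,"wx":0,"wy":0,"wz":0,"grip":22}
    - {"dx":0,"dy":-0.7,"dz":0,"wx":0,"wy":0,"wz":0,"grip":22}
    - {"dx":0,"dy":0,"dz":0,"wx":0,"wy":-0.08,"wz":0,"grip":22}
    - {"dx":0,"dy":0,"dz":0,"wx":0,"wy":-0.08,"wz":0,"grip":22}
    - {"dx":0,"dy":0,"dz":0,"wx":0,"wy":0,"wz":0,"grip":22}
    - {"dx":0,"dy":0,"dz":0,"wx":0,"wy":0,"wz":0,"grip":22}

```text
time_s: 6.3
position: [0.4109, 0.1878, 0.1613]
tcp_rot: [[-0.246, -0.0, -0.969], [0.969, -0.0, -0.246], [0.0, -1.0, 0.0]]
force: [0.1, 0.6, 0.6]
opening: 0.362
```

```bash
python3 - <<'E'
from tube import *
mv(.5952,.0776,.16,104.7)
p,d,K,T=grab("wrist"); save(p[200:480],"w4.png"); np.savez("w4.npz",p=p,d=d,K=K,T=T)
X=cloud(d,K,T); s=bot.read_state(); L=(X-s["position"])@s["tcp_rot"]
m=(d>0)&(abs(L[...,0])<.02)&(abs(L[...,2])<.04)&(L[...,1]>-.03)&(L[...,1]<.05)
h=hsv(p); print(m.sum()); Q=L[m]; print(Q.min(0),Q.max(0),np.median(Q,0))
E
```

```text
pos [0.4109 0.1878 0.1613] phi 104.22 F [0.1 0.6 0.6] t 6.3 op 31.5
  units dx,dy,dz [-3.802  0.03  -3.79 ] then wy -0.005
5999
[-0.01999266 -0.02989548 -0.01226051] [0.01998696 0.0496594  0.02323424] [ 0.00018328 -0.00241635  0.01041943]
```

View pics/w4.png

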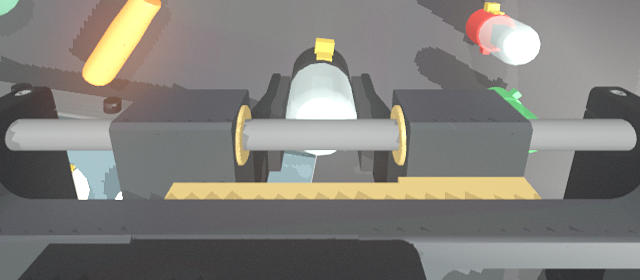

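```bash
cat >> tube.py <<'E'
def inhand(save_as=None):
    s=bot.read_state(); p,d,K,T=grab("wrist")
    if save_as: save(p,save_as)
    X=cloud(d,K,T); L=(X-s["position"])@s["tcp_rot"]; h=hsv(p); y=cv2.inRange(h,(18,130,120),(36,255,255))
    ok=(d>0)&(abs(L[...,0])<.018)&(L[...,2]<.03)&(L[...,2]>.0)
    for a,b,r in((-.012,.0,.016),(.0,.013,.016),(.028,.045,.0165)):
        Q=L[ok&(L[...,1]>a)&(L[...,1]<b)&(y==0)]
        if len(Q)>30: c,sd=circ(Q[:,[0,2]],r,[0,0]); print("  band",a,b,"centre (tool x,z)",c.round(4),"sd",sd.round(4),len(Q))
    c=c if len(Q)>30 else np.zeros(2)
    m=(y>0)&(d>0)&(abs(L[...,0])<.025)&(L[...,2]<.03)&(L[...,2]>.0)&(L[...,1]>.02)&(L[...,1]<.06)
    Q=L[m]; q=np.median(Q,0); print("  lug",q.round(4),len(Q),"ang",np.degrees(np.arctan2(q[0]-c[0],q[2]-c[1])).round(1))
    # yellow direction in world = tool z turned by ang towards tool x ; own x = opposite
    v=s["tcp_rot"]@np.array([q[0]-c[0],0,q[2]-c[1]]); print("  tube yaw world",np.degrees(np.arctan2(-v[1],-v[0])).round(1),"lug height below TCP",q[1].round(4), "axis world",(s["position"]+s["tcp_rot"]@np.array([c[0],0,c[1]])).round(4))
    print(s["position"].round(4),s["force"].round(1))
E
python3 -c "
from tube import *
inhand()"
```

```text
band -0.012 0.0 centre (tool x,z) [-0.0007 -0.0014] sd 0.0016 1585
  band 0.0 0.013 centre (tool x,z) [-0.0007 -0.0002] sd 0.0013 893
  band 0.028 0.045 centre (tool x,z) [-0.0008  0.0007] sd 0.0019 598
  lug [0.001  0.035  0.0174] 176 ang 6.1
  tube yaw world 8.2 lug height below TCP 0.035 axis world [0.4105 0.1869 0.1613]
[0.4109 0.1878 0.1613] [-0.2  0.1 -0.7]
```

Emit:
drive_tool:
  commands:
    - {"dx":-0.63,"dy":0,"dz":-0.63,"wx":0,"wy":0,"wz":0,"grip":22}
    - {"dx":-0.63,"dy":0,"dz":-0.63,"wx":0,"wy":0,"wz":0,"grip":22}
    - {"dx":-0.63,"dy":0,"dz":-0.63,"wx":0,"wy":0,"wz":0,"grip":22}
    - {"dx":-0.63,"dy":0,"dz":-0.63,"wx":0,"wy":0,"wz":0,"grip":22}
    - {"dx":-0.63,"dy":0,"dz":-0.63,"wx":0,"wy":0,"wz":0,"grip":22}
    - {"dx":-0.64,"dy":0,"dz":-0.63,"wx":0,"wy":0,"wz":0,"grip":22}
    - {"dx":0,"dy":0.7,"dz":0,"wx":0,"wy":0,"wz":0,"grip":22}
    - {"dx":0,"dy":0,"dz":0,"wx":0,"wy":0,"wz":0,"grip":22}

```text
time_s: 7.4
position: [0.5931, 0.0781, 0.1311]
tcp_rot: [[-0.246, -0.006, -0.969], [0.969, 0.0, -0.246], [0.002, -1.0, 0.006]]
force: [0.0, -0.3, -0.8]
opening: 0.361
```

```bash
python3 -c "
from tube import *
mv(.5952,.0776,.115,104.7)
inhand()"
```

```text
pos [0.5931 0.0781 0.1311] phi 104.25 F [ 0.  -0.3 -0.8] t 7.4 op 31.4
  units dx,dy,dz [-0.026  0.401 -0.05 ] then wy -0.005
  band -0.012 0.0 centre (tool x,z) [-0.0007 -0.0013] sd 0.0016 1586
  band 0.0 0.013 centre (tool x,z) [-0.0007 -0.0001] sd 0.0013 883
  band 0.028 0.045 centre (tool x,z) [-0.0009  0.0002] sd 0.0014 446
  lug [0.0011 0.038  0.0189] 310 ang 6.1
  tube yaw world 8.2 lug height below TCP 0.038 axis world [0.5932 0.0772 0.1311]
[0.5931 0.0781 0.1311] [ 0.  -0.3 -0.8]
```

Emit:
drive_tool:
  commands:
    - {"dx":-0.01,"dy":0,"dz":-0.05,"wx":0,"wy":0,"wz":0,"grip":22}
    - {"dx":0,"dy":0.2,"dz":0,"wx":0,"wy":0,"wz":0,"grip":22}
    - {"dx":0,"dy":0.2,"dz":0,"wx":0,"wy":0,"wz":0,"grip":22}
    - {"dx":0,"dy":0.15,"dz":0,"wx":0,"wy":0,"wz":0,"grip":22}
    - {"dx":0,"dy":0.1,"dz":0,"wx":0,"wy":0,"wz":0,"grip":22}
    - {"dx":0,"dy":0,"dz":0,"wx":0,"wy":0,"wz":0,"grip":22}
    - {"dx":0,"dy":0,"dz":0,"wx":0,"wy":0,"wz":0,"grip":22}

```text
time_s: 8.32
position: [0.5968, 0.0784, 0.1072]
tcp_rot: [[-0.247, -0.001, -0.969], [0.969, -0.0, -0.247], [0.0, -1.0, 0.001]]
force: [-0.8, -0.6, -1.4]
opening: 0.358
```

Emit:
drive_tool:
  commands:
    - {"dx":0,"dy":0.06,"dz":0,"wx":0,"wy":0,"wz":0,"grip":22}
    - {"dx":0,"dy":0.06,"dz":0,"wx":0,"wy":0,"wz":0,"grip":22}
    - {"dx":0,"dy":0.06,"dz":0,"wx":0,"wy":0,"wz":0,"grip":22}
    - {"dx":0,"dy":0,"dz":0,"wx":0,"wy":0,"wz":0,"grip":22}

```text
time_s: 8.82
position: [0.5968, 0.0784, 0.0998]
tcp_rot: [[-0.247, -0.001, -0.969], [0.969, -0.0, -0.247], [0.0, -1.0, 0.001]]
force: [-1.9, -0.2, -0.6]
opening: 0.364
```

Emit:
drive_tool:
  commands:
    - {"dx":0,"dy":0.06,"dz":0,"wx":0,"wy":0,"wz":0,"grip":22}
    - {"dx":0,"dy":0.05,"dz":0,"wx":0,"wy":0,"wz":0,"grip":22}
    - {"dx":0,"dy":0.04,"dz":0,"wx":0,"wy":0,"wz":0,"grip":22}
    - {"dx":0,"dy":0,"dz":0,"wx":0,"wy":0,"wz":0,"grip":22}

```text
time_s: 9.32
position: [0.5969, 0.0784, 0.0953]
tcp_rot: [[-0.248, -0.0, -0.969], [0.969, -0.0, -0.248], [-0.0, -1.0, 0.0]]
force: [-4.0, -1.7, 8.3]
opening: 0.362
```

```bash
python3 -c "
from tube import *
inhand('w5.png')"
```

```text
band -0.012 0.0 centre (tool x,z) [-0.0007 -0.0013] sd 0.0016 1595
  band 0.0 0.013 centre (tool x,z) [-0.0007 -0.0001] sd 0.0013 895
  band 0.028 0.045 centre (tool x,z) [-0.0002  0.009 ] sd 0.004 1356
  lug [0.0005 0.0376 0.0213] 580 ang 3.2
  tube yaw world 11.2 lug height below TCP 0.0376 axis world [0.5882 0.076  0.0953]
[0.5969 0.0784 0.0953] [-4.  -1.7  8.3]
```

Emit:
drive_tool:
  commands:
    - {"dx":0,"dy":0,"dz":0,"wx":0,"wy":0,"wz":0,"grip":50}
    - {"dx":0,"dy":0,"dz":0,"wx":0,"wy":0,"wz":0,"grip":50}
    - {"dx":0,"dy":0,"dz":0,"wx":0,"wy":0,"wz":0,"grip":50}
    - {"dx":0,"dy":0,"dz":0,"wx":0,"wy":0,"wz":0,"grip":50}
    - {"dx":0,"dy":-0.7,"dz":0,"wx":0,"wy":0,"wz":0,"grip":50}
    - {"dx":0,"dy":-0.9,"dz":0,"wx":0,"wy":0,"wz":0,"grip":50}
    - {"dx":0,"dy":-0.9,"dz":0,"wx":0,"wy":0,"wz":0,"grip":50}

```text
time_s: 10.25
position: [0.5971, 0.0785, 0.1948]
tcp_rot: [[-0.247, -0.0, -0.969], [0.969, 0.0, -0.247], [0.0, -1.0, 0.0]]
force: [-0.2, -0.2, 0.1]
opening: 0.57
```

Emit:
drive_tool:
  commands:
    - {"dx":0.99,"dy":0,"dz":0.27,"wx":0,"wy":0,"wz":0,"grip":50}
    - {"dx":0.99,"dy":0,"dz":0.27,"wx":0,"wy":0,"wz":0,"grip":50}
    - {"dx":0.99,"dy":0,"dz":0.27,"wx":0,"wy":0,"wz":0,"grip":50}
    - {"dx":0.99,"dy":0,"dz":0.27,"wx":0,"wy":0,"wz":0,"grip":50}
    - {"dx":0.99,"dy":0,"dz":0.27,"wx":0,"wy":0,"wz":0,"grip":50}
    - {"dx":0.99,"dy":0,"dz":0.27,"wx":0,"wy":0.08,"wz":0,"grip":50}
    - {"dx":0.99,"dy":0,"dz":0.27,"wx":0,"wy":0.08,"wz":0,"grip":50}
    - {"dx":0,"dy":0,"dz":0,"wx":0,"wy":0,"wz":0,"grip":50}

```text
time_s: 11.25
position: [0.4587, 0.3328, 0.1941]
tcp_rot: [[-0.003, 0.0, -1.0], [1.0, 0.001, -0.003], [0.001, -1.0, -0.0]]
force: [-0.1, -0.5, -0.1]
opening: 0.573
```

```bash
python3 - <<'E'
from tube import *
mv(.3755,.331,.05,90)
p,d,K,T=grab("wrist"); np.savez("w6.npz",p=p,d=d,K=K,T=T); save(p[:,200:],"w6.png")
tubes(p,d,K,T,{"red":(.3755,.331),"copper":(.5265,.311)})
p,d,K,T=grab("top"); np.savez("t6.npz",p=p,d=d,K=K,T=T)
tubes(p,d,K,T,{"s1":(.596,.0776)},.045); tubes(p,d,K,T,{"red":(.3755,.331),"copper":(.5265,.311)})
E
```

```text
pos [0.4587 0.3328 0.1941] phi 90.17 F [-0.1 -0.5 -0.1] t 11.25 op 49.8
  units dx,dy,dz [-0.042  3.603  2.079] then wy 0.002
red dome [0.3757 0.3308] 1084 side [0.3755 0.331 ] 111 0.0004 zmax 0.0683 | lug r 0.0208 yaw 25.6 n 16 
copper dome [0.5235 0.3106] 663 side [0.5268 0.3102] 456 0.0004 zmax 0.0681 | lug r 0.0184 yaw -42.4 n 76 
s1 dome [0.5947 0.0787] 123 side [0.5959 0.0791] 41 0.0009 zmax 0.1156 | lug r 0.0204 yaw 7.3 n 40 
red dome [0.3745 0.3362] 1343 side [0.3747 0.3324] 52 0.0008 zmax 0.5988 | lug r 0.0206 yaw 23.1 n 18 
copper dome [0.514  0.3044] 266 side [0.5249 0.3118] 36 0.001 zmax 0.5127
```

View pics/w6.png

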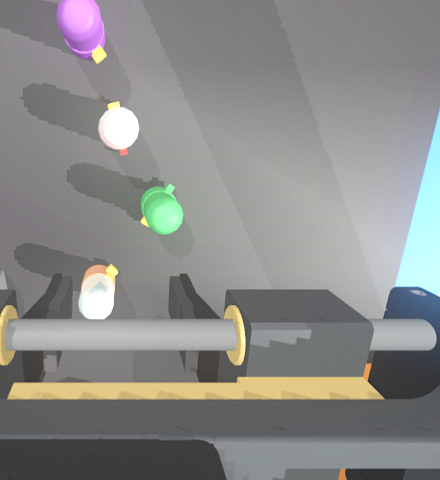

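Emit:
drive_tool:
  commands:
    - {"dx":-0.04,"dy":0,"dz":0.69,"wx":0,"wy":0,"wz":0,"grip":50}
    - {"dx":0,"dy":0,"dz":0.69,"wx":0,"wy":0,"wz":0,"grip":50}
    - {"dx":0,"dy":0,"dz":0.7,"wx":0,"wy":0,"wz":0,"grip":50}
    - {"dx":0,"dy":0.9,"dz":0,"wx":0,"wy":0,"wz":0,"grip":50}
    - {"dx":0,"dy":0.9,"dz":0,"wx":0,"wy":0,"wz":0,"grip":50}
    - {"dx":0,"dy":0.6,"dz":0,"wx":0,"wy":0,"wz":0,"grip":50}
    - {"dx":0,"dy":0,"dz":0,"wx":0,"wy":0,"wz":0,"grip":50}

```text
time_s: 12.22
position: [0.3766, 0.3275, 0.0967]
tcp_rot: [[0.003, -0.003, -1.0], [1.0, -0.002, 0.003], [-0.002, -1.0, 0.003]]
force: [0.6, 0.8, 0.5]
opening: 0.57
```

Emit:
drive_tool:
  commands:
    - {"dx":0.04,"dy":0.5,"dz":0.02,"wx":0,"wy":0,"wz":0,"grip":50}
    - {"dx":0,"dy":0.67,"dz":0,"wx":0,"wy":0,"wz":0,"grip":50}
    - {"dx":0,"dy":0,"dz":0,"wx":0,"wy":0,"wz":0,"grip":50}
    - {"dx":0,"dy":0,"dz":0,"wx":0,"wy":0,"wz":0,"grip":22}
    - {"dx":0,"dy":0,"dz":0,"wx":0,"wy":0,"wz":0,"grip":22}
    - {"dx":0,"dy":0,"dz":0,"wx":0,"wy":0,"wz":0,"grip":22}
    - {"dx":0,"dy":0,"dz":0,"wx":0,"wy":0,"wz":0,"grip":22}
    - {"dx":0,"dy":0,"dz":0,"wx":0,"wy":0,"wz":0,"grip":22}

```text
time_s: 13.22
position: [0.3766, 0.3311, 0.0524]
tcp_rot: [[0.001, 0.002, -1.0], [1.0, 0.001, 0.001], [0.001, -1.0, -0.002]]
force: [-0.3, -0.2, 6.1]
opening: 0.362
```

Emit:
drive_tool:
  commands:
    - {"dx":0,"dy":-0.7,"dz":0,"wx":0,"wy":0,"wz":0,"grip":22}
    - {"dx":0,"dy":-0.7,"dz":0,"wx":0,"wy":0,"wz":0,"grip":22}
    - {"dx":0,"dy":-0.7,"dz":0,"wx":0,"wy":0,"wz":0,"grip":22}
    - {"dx":0,"dy":-0.7,"dz":0,"wx":0,"wy":0,"wz":0,"grip":22}
    - {"dx":0,"dy":0,"dz":0,"wx":0,"wy":-0.08,"wz":0,"grip":22}
    - {"dx":0,"dy":0,"dz":0,"wx":0,"wy":-0.08,"wz":0,"grip":22}
    - {"dx":0,"dy":0,"dz":0,"wx":0,"wy":-0.09,"wz":0,"grip":22}
    - {"dx":0,"dy":0,"dz":0,"wx":0,"wy":0,"wz":0,"grip":22}

```text
time_s: 14.22
position: [0.3756, 0.3306, 0.1633]
tcp_rot: [[-0.38, -0.0, -0.925], [0.925, -0.0, -0.38], [-0.0, -1.0, 0.0]]
force: [-0.1, 0.5, -1.3]
opening: 0.359
```

```bash
python3 - <<'E'
from tube import *
mv(.589,.1623,.16,112.3)
inhand()
E
```

```text
pos [0.3756 0.3306 0.1633] phi 112.34 F [-0.1  0.5 -1.3] t 14.22 op 31.2
  units dx,dy,dz [-5.92   0.082 -3.335] then wy 0.0
  band -0.012 0.0 centre (tool x,z) [-0.0008 -0.0011] sd 0.002 1908
  band 0.0 0.013 centre (tool x,z) [-0.0008  0.0011] sd 0.0011 872
  band 0.028 0.045 centre (tool x,z) [-0.0012  0.0015] sd 0.0017 753
  lug [-0.0051  0.038   0.0186] 165 ang -12.8
  tube yaw world 35.1 lug height below TCP 0.038 axis world [0.3747 0.329  0.1633]
[0.3756 0.3306 0.1633] [-0.1  0.5 -1.3]
```

Emit:
drive_tool:
  commands:
    - {"dx":-0.84,"dy":0,"dz":-0.48,"wx":0,"wy":0,"wz":0,"grip":22}
    - {"dx":-0.84,"dy":0,"dz":-0.48,"wx":0,"wy":0,"wz":0,"grip":22}
    - {"dx":-0.84,"dy":0,"dz":-0.48,"wx":0,"wy":0,"wz":0,"grip":22}
    - {"dx":-0.84,"dy":0,"dz":-0.48,"wx":0,"wy":0,"wz":0,"grip":22}
    - {"dx":-0.84,"dy":0,"dz":-0.48,"wx":0,"wy":0,"wz":0,"grip":22}
    - {"dx":-0.85,"dy":0,"dz":-0.48,"wx":0,"wy":0,"wz":0,"grip":22}
    - {"dx":-0.85,"dy":0,"dz":-0.48,"wx":0,"wy":0,"wz":0,"grip":22}
    - {"dx":0,"dy":0.5,"dz":0,"wx":0,"wy":0,"wz":0,"grip":22}

```text
time_s: 15.28
position: [0.5947, 0.1618, 0.1446]
tcp_rot: [[-0.376, 0.007, -0.926], [0.926, 0.0, -0.376], [-0.003, -1.0, -0.007]]
force: [-0.2, 0.3, -0.7]
opening: 0.365
```

Emit:
drive_tool:
  commands:
    - {"dx":0,"dy":0.2,"dz":0,"wx":0,"wy":0,"wz":0,"grip":22}
    - {"dx":0,"dy":0,"dz":0,"wx":0,"wy":0,"wz":0,"grip":22}
    - {"dx":0,"dy":0,"dz":0,"wx":0,"wy":0,"wz":0,"grip":22}

```text
time_s: 15.65
position: [0.5901, 0.1643, 0.1358]
tcp_rot: [[-0.382, 0.0, -0.924], [0.924, 0.0, -0.382], [-0.0, -1.0, -0.0]]
force: [-0.8, -0.4, -1.5]
opening: 0.357
```

```bash
python3 - <<'E'
from tube import *
mv(.5896,.1634,.107,112.3)
inhand()
E
```

```text
pos [0.5901 0.1643 0.1358] phi 112.45 F [-0.8 -0.4 -1.5] t 15.65 op 31.1
  units dx,dy,dz [-0.017  0.719  0.021] then wy 0.002
  band -0.012 0.0 centre (tool x,z) [-0.0008 -0.0011] sd 0.002 1925
  band 0.0 0.013 centre (tool x,z) [-0.0008  0.0011] sd 0.0011 868
  band 0.028 0.045 centre (tool x,z) [-0.0009  0.0012] sd 0.0012 635
  lug [-0.0054  0.0402  0.0199] 275 ang -13.4
  tube yaw world 35.9 lug height below TCP 0.0402 axis world [0.5894 0.163  0.1358]
[0.5901 0.1643 0.1358] [-0.8 -0.4 -1.5]
```

Emit:
drive_tool:
  commands:
    - {"dx":-0.02,"dy":0.2,"dz":0.02,"wx":0,"wy":0,"wz":0,"grip":22}
    - {"dx":0,"dy":0.2,"dz":0,"wx":0,"wy":0,"wz":0,"grip":22}
    - {"dx":0,"dy":0.2,"dz":0,"wx":0,"wy":0,"wz":0,"grip":22}
    - {"dx":0,"dy":0.1,"dz":0,"wx":0,"wy":0,"wz":0,"grip":22}
    - {"dx":0,"dy":0.1,"dz":0,"wx":0,"wy":0,"wz":0,"grip":22}
    - {"dx":0,"dy":0,"dz":0,"wx":0,"wy":0,"wz":0,"grip":22}
    - {"dx":0,"dy":0,"dz":0,"wx":0,"wy":0,"wz":0,"grip":22}

```text
time_s: 16.58
position: [0.59, 0.1628, 0.1035]
tcp_rot: [[-0.381, 0.0, -0.924], [0.924, 0.0, -0.381], [-0.0, -1.0, -0.0]]
force: [0.9, 0.4, -0.3]
opening: 0.359
```

Emit:
drive_tool:
  commands:
    - {"dx":0,"dy":0.07,"dz":0,"wx":0,"wy":0,"wz":0,"grip":22}
    - {"dx":0,"dy":0.06,"dz":0,"wx":0,"wy":0,"wz":0,"grip":22}
    - {"dx":0,"dy":0.05,"dz":0,"wx":0,"wy":0,"wz":0,"grip":22}
    - {"dx":0,"dy":0,"dz":0,"wx":0,"wy":0,"wz":0,"grip":22}
    - {"dx":0,"dy":0,"dz":0,"wx":0,"wy":0,"wz":0,"grip":22}

```text
time_s: 17.2
position: [0.5898, 0.1628, 0.0974]
tcp_rot: [[-0.382, 0.0, -0.924], [0.924, -0.0, -0.382], [-0.0, -1.0, -0.0]]
force: [-1.6, -0.2, 7.6]
opening: 0.361
```

Emit:
drive_tool:
  commands:
    - {"dx":0,"dy":0,"dz":0,"wx":0,"wy":0,"wz":0,"grip":50}
    - {"dx":0,"dy":0,"dz":0,"wx":0,"wy":0,"wz":0,"grip":50}
    - {"dx":0,"dy":0,"dz":0,"wx":0,"wy":0,"wz":0,"grip":50}
    - {"dx":0,"dy":0,"dz":0,"wx":0,"wy":0,"wz":0,"grip":50}
    - {"dx":0,"dy":-0.7,"dz":0,"wx":0,"wy":0,"wz":0,"grip":50}
    - {"dx":0,"dy":-0.9,"dz":0,"wx":0,"wy":0,"wz":0,"grip":50}
    - {"dx":0,"dy":-0.9,"dz":0,"wx":0,"wy":0,"wz":0,"grip":50}
    - {"dx":0.9,"dy":0,"dz":-0.46,"wx":0,"wy":0,"wz":0,"grip":50}

```text
time_s: 18.2
position: [0.5957, 0.2017, 0.1997]
tcp_rot: [[-0.378, 0.007, -0.926], [0.926, 0.0, -0.378], [-0.002, -1.0, -0.007]]
force: [0.2, 0.3, -0.6]
opening: 0.575
```

Emit:
drive_tool:
  commands:
    - {"dx":0.9,"dy":0,"dz":-0.46,"wx":0,"wy":0,"wz":0,"grip":50}
    - {"dx":0.9,"dy":0,"dz":-0.46,"wx":0,"wy":0,"wz":0,"grip":50}
    - {"dx":0,"dy":0,"dz":0,"wx":0,"wy":0.1,"wz":0,"grip":50}
    - {"dx":0,"dy":0,"dz":0,"wx":0,"wy":0.1,"wz":0,"grip":50}
    - {"dx":0,"dy":0,"dz":0,"wx":0,"wy":0.1,"wz":0,"grip":50}
    - {"dx":0,"dy":0,"dz":0,"wx":0,"wy":0.1,"wz":0,"grip":50}
    - {"dx":0,"dy":0,"dz":0,"wx":0,"wy":0.07,"wz":0,"grip":50}
    - {"dx":0,"dy":0,"dz":0,"wx":0,"wy":0,"wz":0,"grip":50}

```text
time_s: 19.2
position: [0.5995, 0.2836, 0.1959]
tcp_rot: [[0.339, -0.0, -0.941], [0.941, -0.0, 0.339], [-0.0, -1.0, 0.0]]
force: [-0.2, 0.2, -0.2]
opening: 0.573
```

```bash
python3 - <<'E'
from tube import *
mv(.5265,.3105,.05,70)
p,d,K,T=grab("wrist"); np.savez("w7.npz",p=p,d=d,K=K,T=T)
tubes(p,d,K,T,{"copper":(.5265,.311)})
y=cv2.inRange(hsv(p),(16,60,110),(36,255,255)); o=cv2.inRange(hsv(p),(4,70,70),(15,255,255))
for nm,m in(("y",y),("o",o)):
    for a,c,b in blobs(m,6):
        q=ray(K,T,c,.0125)[:2]
        if np.hypot(*(q-[.5265,.3105]))<.035: print(nm,a,c.round(1),q.round(4))
p,d,K,T=grab("top"); tubes(p,d,K,T,{"s0":(.589,.1625),"s1":(.596,.078)},.045)
E
```

```text
pos [0.5995 0.2836 0.1959] phi 70.2 F [-0.2  0.2 -0.2] t 19.2 op 49.9
  units dx,dy,dz [0.015 3.648 1.943] then wy 0.002
copper dome [0.5264 0.3105] 1033 side [0.5266 0.3105] 113 0.0004 zmax 0.0683 | lug r 0.0222 yaw -44.5 n 12 
y 78 [330.8 112.7] [0.5121 0.3247]
y 24 [312.3 155.7] [0.5414 0.2964]
o 15 [310.3 155.7] [0.5408 0.2946]
s0 dome [0.5887 0.1696] 168 side [0.5881 0.1633] 47 0.0009 zmax 0.2912 | lug r 0.0258 yaw 46.4 n 36 
s1 dome [0.5947 0.0785] 126 side [0.596 0.079] 40 0.0009 zmax 0.1181 | lug r 0.0204 yaw 5.4 n 40
```

Emit:
drive_tool:
  commands:
    - {"dx":0.02,"dy":0,"dz":0.65,"wx":0,"wy":0,"wz":0,"grip":50}
    - {"dx":0,"dy":0,"dz":0.65,"wx":0,"wy":0,"wz":0,"grip":50}
    - {"dx":0,"dy":0,"dz":0.64,"wx":0,"wy":0,"wz":0,"grip":50}
    - {"dx":0,"dy":0.9,"dz":0,"wx":0,"wy":0,"wz":0,"grip":50}
    - {"dx":0,"dy":0.9,"dz":0,"wx":0,"wy":0,"wz":0,"grip":50}
    - {"dx":0,"dy":0.6,"dz":0,"wx":0,"wy":0,"wz":0,"grip":50}
    - {"dx":0,"dy":0,"dz":0,"wx":0,"wy":0,"wz":0,"grip":50}
    - {"dx":0,"dy":0,"dz":0,"wx":0,"wy":0,"wz":0,"grip":50}

```text
time_s: 20.3
position: [0.5276, 0.3111, 0.101]
tcp_rot: [[0.34, 0.001, -0.941], [0.941, 0.001, 0.34], [0.001, -1.0, -0.001]]
force: [0.7, -0.9, 0.9]
opening: 0.575
```

Emit:
drive_tool:
  commands:
    - {"dx":-0.01,"dy":0.6,"dz":0.02,"wx":0,"wy":0,"wz":0,"grip":50}
    - {"dx":0,"dy":0.65,"dz":0,"wx":0,"wy":0,"wz":0,"grip":50}
    - {"dx":0,"dy":0,"dz":0,"wx":0,"wy":0,"wz":0,"grip":50}
    - {"dx":0,"dy":0,"dz":0,"wx":0,"wy":0,"wz":0,"grip":22}
    - {"dx":0,"dy":0,"dz":0,"wx":0,"wy":0,"wz":0,"grip":22}
    - {"dx":0,"dy":0,"dz":0,"wx":0,"wy":0,"wz":0,"grip":22}
    - {"dx":0,"dy":0,"dz":0,"wx":0,"wy":0,"wz":0,"grip":22}
    - {"dx":0,"dy":0,"dz":0,"wx":0,"wy":0,"wz":0,"grip":22}

```text
time_s: 21.3
position: [0.5269, 0.3109, 0.0514]
tcp_rot: [[0.34, 0.002, -0.94], [0.94, 0.001, 0.34], [0.001, -1.0, -0.002]]
force: [-0.4, -0.7, 5.6]
opening: 0.361
```

Emit:
drive_tool:
  commands:
    - {"dx":0,"dy":-0.8,"dz":0,"wx":0,"wy":0,"wz":0,"grip":22}
    - {"dx":0,"dy":-1,"dz":0,"wx":0,"wy":0,"wz":0,"grip":22}
    - {"dx":0,"dy":-1,"dz":0,"wx":0,"wy":0,"wz":0,"grip":22}
    - {"dx":0,"dy":-0.8,"dz":0,"wx":0,"wy":-0.098,"wz":0,"grip":22}
    - {"dx":0,"dy":0,"dz":0,"wx":0,"wy":-0.098,"wz":0,"grip":22}
    - {"dx":0,"dy":0,"dz":0,"wx":0,"wy":-0.098,"wz":0,"grip":22}
    - {"dx":0,"dy":0,"dz":0,"wx":0,"wy":-0.098,"wz":0,"grip":22}
    - {"dx":0,"dy":0,"dz":0,"wx":0,"wy":0,"wz":0,"grip":22}

```text
time_s: 22.3
position: [0.5256, 0.3106, 0.1938]
tcp_rot: [[-0.264, -0.001, -0.965], [0.965, -0.0, -0.264], [0.0, -1.0, 0.001]]
force: [-0.1, 0.0, -1.3]
opening: 0.36
```

```bash
python3 - <<'E'
from tube import *
mv(.6018,-.0067,.19,105.4)
inhand()
E
```

```text
pos [0.5256 0.3106 0.1938] phi 105.3 F [-0.1  0.  -1.3] t 22.3 op 31.3
  units dx,dy,dz [-8.153  0.096  0.256] then wy -0.001
  band -0.012 0.0 centre (tool x,z) [-0.0006 -0.0013] sd 0.0018 1741
  band 0.0 0.013 centre (tool x,z) [-0.0007  0.0004] sd 0.0012 872
  band 0.028 0.045 centre (tool x,z) [-0.0006  0.0007] sd 0.0016 664
  lug [0.0049 0.0385 0.0177] 246 ang 18.2
  tube yaw world -2.9 lug height below TCP 0.0385 axis world [0.5251 0.3098 0.1938]
[0.5256 0.3106 0.1938] [-0.1  0.  -1.3]
```

Emit:
drive_tool:
  commands:
    - {"dx":-0.9,"dy":0,"dz":0.03,"wx":0,"wy":0,"wz":0,"grip":22}
    - {"dx":-0.9,"dy":0,"dz":0.03,"wx":0,"wy":0,"wz":0,"grip":22}
    - {"dx":-0.9,"dy":0,"dz":0.03,"wx":0,"wy":0,"wz":0,"grip":22}
    - {"dx":-0.9,"dy":0,"dz":0.03,"wx":0,"wy":0,"wz":0,"grip":22}
    - {"dx":-0.9,"dy":0,"dz":0.03,"wx":0,"wy":0,"wz":0,"grip":22}
    - {"dx":-0.9,"dy":0,"dz":0.03,"wx":0,"wy":0,"wz":0,"grip":22}
    - {"dx":-0.9,"dy":0,"dz":0.03,"wx":0,"wy":0,"wz":0,"grip":22}
    - {"dx":-0.9,"dy":0,"dz":0.03,"wx":0,"wy":0,"wz":0,"grip":22}

```text
time_s: 23.35
position: [0.5934, 0.0294, 0.194]
tcp_rot: [[-0.263, -0.0, -0.965], [0.965, 0.0, -0.263], [0.0, -1.0, 0.0]]
force: [-0.2, 0.2, -0.7]
opening: 0.361
```

Emit:
drive_tool:
  commands:
    - {"dx":-0.9,"dy":0,"dz":0,"wx":0,"wy":0,"wz":0,"grip":22}
    - {"dx":0,"dy":0,"dz":0,"wx":0,"wy":0,"wz":0,"grip":22}
    - {"dx":0,"dy":0.7,"dz":0,"wx":0,"wy":0,"wz":0,"grip":22}
    - {"dx":0,"dy":0.8,"dz":0,"wx":0,"wy":0,"wz":0,"grip":22}
    - {"dx":0,"dy":0,"dz":0,"wx":0,"wy":0,"wz":0,"grip":22}
    - {"dx":0,"dy":0,"dz":0,"wx":0,"wy":0,"wz":0,"grip":22}

```text
time_s: 24.1
position: [0.6032, -0.0036, 0.1349]
tcp_rot: [[-0.266, 0.001, -0.964], [0.964, -0.0, -0.266], [-0.0, -1.0, -0.001]]
force: [0.5, -0.2, -0.8]
opening: 0.358
```

```bash
python3 - <<'E'
from tube import *
mv(.6018,-.0061,.105,105.4)
inhand()
E
```

```text
pos [ 0.6032 -0.0036  0.1349] phi 105.41 F [ 0.5 -0.2 -0.8] t 24.1 op 31.2
  units dx,dy,dz [-0.05   0.748  0.052] then wy 0.0
  band -0.012 0.0 centre (tool x,z) [-0.0006 -0.0013] sd 0.0018 1755
  band 0.0 0.013 centre (tool x,z) [-0.0007  0.0004] sd 0.0012 876
  band 0.028 0.045 centre (tool x,z) [-0.0004  0.0009] sd 0.0018 808
  lug [0.0049 0.0394 0.0188] 100 ang 16.5
  tube yaw world -1.1 lug height below TCP 0.0394 axis world [ 0.6024 -0.0042  0.1349]
[ 0.6032 -0.0036  0.1349] [ 0.5 -0.2 -0.8]
```

Emit:
drive_tool:
  commands:
    - {"dx":-0.05,"dy":0.2,"dz":0.05,"wx":0,"wy":0.02,"wz":0,"grip":22}
    - {"dx":0,"dy":0.2,"dz":0,"wx":0,"wy":0,"wz":0,"grip":22}
    - {"dx":0,"dy":0.15,"dz":0,"wx":0,"wy":0,"wz":0,"grip":22}
    - {"dx":0,"dy":0.1,"dz":0,"wx":0,"wy":0,"wz":0,"grip":22}
    - {"dx":0,"dy":0.1,"dz":0,"wx":0,"wy":0,"wz":0,"grip":22}
    - {"dx":0,"dy":0,"dz":0,"wx":0,"wy":0,"wz":0,"grip":22}
    - {"dx":0,"dy":0,"dz":0,"wx":0,"wy":0,"wz":0,"grip":22}

```text
time_s: 25.02
position: [0.6016, -0.0067, 0.1042]
tcp_rot: [[-0.235, 0.0, -0.972], [0.972, -0.0, -0.235], [-0.0, -1.0, -0.0]]
force: [0.8, 0.2, -0.8]
opening: 0.36
```

Emit:
drive_tool:
  commands:
    - {"dx":0,"dy":0.08,"dz":0,"wx":0,"wy":0,"wz":0,"grip":22}
    - {"dx":0,"dy":0.08,"dz":0,"wx":0,"wy":0,"wz":0,"grip":22}
    - {"dx":0,"dy":0.06,"dz":0,"wx":0,"wy":0,"wz":0,"grip":22}
    - {"dx":0,"dy":0,"dz":0,"wx":0,"wy":0,"wz":0,"grip":22}
    - {"dx":0,"dy":0,"dz":0,"wx":0,"wy":0,"wz":0,"grip":22}

```text
time_s: 25.65
position: [0.6015, -0.0067, 0.0964]
tcp_rot: [[-0.235, 0.0, -0.972], [0.972, -0.0, -0.235], [-0.0, -1.0, -0.0]]
force: [-0.7, -0.9, 5.5]
opening: 0.36
```

Emit:
drive_tool:
  commands:
    - {"dx":0,"dy":0,"dz":0,"wx":0,"wy":0,"wz":0,"grip":50}
    - {"dx":0,"dy":0,"dz":0,"wx":0,"wy":0,"wz":0,"grip":50}
    - {"dx":0,"dy":0,"dz":0,"wx":0,"wy":0,"wz":0,"grip":50}
    - {"dx":0,"dy":0,"dz":0,"wx":0,"wy":0,"wz":0,"grip":50}
    - {"dx":0,"dy":-0.7,"dz":0,"wx":0,"wy":0,"wz":0,"grip":50}
    - {"dx":0,"dy":-0.9,"dz":0,"wx":0,"wy":0,"wz":0,"grip":50}
    - {"dx":0,"dy":-0.9,"dz":0,"wx":0,"wy":0,"wz":0,"grip":50}
    - {"dx":-0.8,"dy":-0.2,"dz":0,"wx":0,"wy":0.1,"wz":0,"grip":40}

```text
time_s: 26.65
position: [0.6099, -0.0365, 0.2062]
tcp_rot: [[-0.079, 0.004, -0.997], [0.997, -0.0, -0.079], [-0.001, -1.0, -0.004]]
force: [1.6, -1.0, -0.7]
opening: 0.52
```

Emit:
drive_tool:
  commands:
    - {"dx":-0.8,"dy":-0.1,"dz":-0.8,"wx":0,"wy":0,"wz":0,"grip":40}
    - {"dx":-0.8,"dy":0,"dz":-0.8,"wx":0,"wy":0,"wz":0,"grip":40}
    - {"dx":-0.8,"dy":0,"dz":-0.8,"wx":0,"wy":0,"wz":0,"grip":40}
    - {"dx":0,"dy":0,"dz":-0.8,"wx":0,"wy":0,"wz":0,"grip":40}
    - {"dx":0,"dy":0,"dz":0,"wx":0,"wy":0,"wz":0,"grip":40}
    - {"dx":0,"dy":0,"dz":0,"wx":0,"wy":0,"wz":0,"grip":40}

```text
time_s: 27.4
position: [0.7431, -0.1227, 0.2066]
tcp_rot: [[-0.081, -0.002, -0.997], [0.997, 0.001, -0.081], [0.001, -1.0, 0.002]]
force: [0.1, -0.0, -0.2]
opening: 0.461
```

```bash
python3 - <<'E'
from tube import *
p_,ph=mv(.663,-.161,.2,94)
p,d,K,T=grab("top"); tubes(p,d,K,T,{"s0":(.589,.1625),"s1":(.596,.078),"s2":(.602,-.0065)},.045)
p,d,K,T=grab("wrist"); np.savez("w8.npz",p=p,d=d,K=K,T=T); save(p,"w8.png")
X=cloud(d,K,T)
m=(d>0)&(X[...,0]>.6)&(X[...,0]<.72)&(X[...,1]<-.03)&(X[...,1]>-.2)&(X[...,2]>.055)&(X[...,2]<.13)
v,u=np.nonzero(m); Q=X[m]
post=Q[(Q[:,2]>.1)]; print("post",post.mean(0).round(4),post.min(0).round(4),post.max(0).round(4),len(post))
h=hsv(p); w=(h[...,1]<60)&(h[...,2]>170)&m; Wp=X[w]; print("white pivot",Wp.mean(0).round(4),Wp.max(0).round(4),Wp.min(0).round(4),len(Wp))
for y0 in np.arange(-.17,-.05,.01):
    q=Q[abs(Q[:,1]-y0)<.005]
    if len(q): print(y0.round(3),"x",q[:,0].min().round(3),q[:,0].max().round(3),"zmax",q[:,2].max().round(3),"z+x side",q[q[:,0]>.672][:,2].max().round(3) if (q[:,0]>.672).any() else None)
E
```

```text
pos [ 0.7431 -0.1227  0.2066] phi 94.62 F [ 0.1 -0.  -0.2] t 27.4 op 40.1
  units dx,dy,dz [-0.792  0.169  2.072] then wy 0.007
s0 dome [0.5948 0.1595] 39 side [nan nan] 6 0 zmax 0.113 
s1 dome [0.5953 0.0782] 116 side [0.596  0.0787] 42 0.0009 zmax 0.1182 | lug r 0.0203 yaw 6.9 n 36 
s2 dome [ 0.6049 -0.0278] 208 side [nan nan] 0 0 zmax 0.5964 
post [ 0.6641 -0.1631  0.1073] [ 0.6579 -0.1695  0.1001] [ 0.6701 -0.1571  0.1099] 315
white pivot [ 0.6437 -0.0747  0.0673] [ 0.6691 -0.0301  0.0763] [ 0.6002 -0.1323  0.055 ] 1024
-0.17 x 0.658 0.67 zmax 0.109 z+x side None
-0.16 x 0.657 0.67 zmax 0.11 z+x side None
-0.15 x 0.656 0.694 zmax 0.073 z+x side 0.073
-0.14 x 0.656 0.694 zmax 0.073 z+x side 0.073
-0.13 x 0.619 0.693 zmax 0.071 z+x side 0.071
-0.12 x 0.622 0.668 zmax 0.07 z+x side None
-0.11 x 0.653 0.667 zmax 0.07 z+x side None
-0.1 x 0.652 0.667 zmax 0.07 z+x side None
-0.09 x 0.652 0.666 zmax 0.07 z+x side None
-0.08 x 0.646 0.669 zmax 0.076 z+x side None
-0.07 x 0.646 0.669 zmax 0.076 z+x side None
-0.06 x 0.654 0.66 zmax 0.075 z+x side None
```

View pics/w8.png

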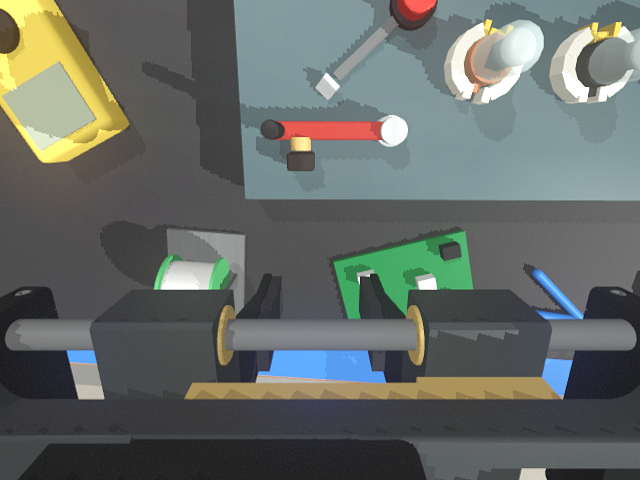

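Emit:
drive_tool:
  commands:
    - {"dx":-0.28,"dy":0,"dz":0.68,"wx":0,"wy":0,"wz":0,"grip":40}
    - {"dx":-0.28,"dy":0,"dz":0.68,"wx":0,"wy":0,"wz":0,"grip":40}
    - {"dx":-0.28,"dy":0,"dz":0.69,"wx":0,"wy":0,"wz":0,"grip":40}
    - {"dx":0,"dy":0.6,"dz":0,"wx":0,"wy":0,"wz":0,"grip":40}
    - {"dx":0,"dy":0.6,"dz":0,"wx":0,"wy":0,"wz":0,"grip":40}
    - {"dx":0,"dy":0.4,"dz":0,"wx":0,"wy":0,"wz":0,"grip":40}
    - {"dx":0,"dy":0,"dz":0,"wx":0,"wy":0,"wz":0,"grip":40}
    - {"dx":0,"dy":0,"dz":0,"wx":0,"wy":0,"wz":0,"grip":40}

```text
time_s: 28.5
position: [0.6657, -0.1634, 0.1442]
tcp_rot: [[-0.08, 0.001, -0.997], [0.997, -0.001, -0.08], [-0.001, -1.0, -0.001]]
force: [-0.2, -0.5, -0.8]
opening: 0.463
```

```bash
python3 - <<'E'
from tube import *
z=np.load("w8.npz"); tubes(z["p"],z["d"],z["K"],z["T"],{"s1":(.596,.078),"s2":(.602,-.0065)},.045)
mv(.664,-.163,.098,94.5)
p,d,K,T=grab("top"); tubes(p,d,K,T,{"s0":(.589,.1625),"s1":(.596,.078),"s2":(.602,-.0065)},.045)
E
```

```text
s1 dome [0.6009 0.0655] 155 side [0.5966 0.0778] 1662 0.0006 zmax 0.1087 | lug r 0.0226 yaw 6.4 n 427 
s2 dome [ 0.6022 -0.0099] 1684 side [ 0.6011 -0.0074] 1084 0.0005 zmax 0.1135 | lug r 0.0227 yaw 8.7 n 126 
pos [ 0.6657 -0.1634  0.1442] phi 94.61 F [-0.2 -0.5 -0.8] t 28.5 op 40.2
  units dx,dy,dz [0.013 1.155 0.044] then wy 0.001
s0 dome [0.5915 0.1674] 58 side [nan nan] 5 0 zmax 0.1151 
s1 dome [0.595  0.0782] 118 side [0.5955 0.0793] 23 0.0009 zmax 0.1157 
s2 dome [ 0.5992 -0.0064] 115 side [ 0.6006 -0.0063] 41 0.0012 zmax 0.1155 | lug r 0.0195 yaw -12.2 n 34
```

All three tubes stand home (tops at 0.113–0.1155, bias included). Now the handle.

Emit:
drive_tool:
  commands:
    - {"dx":0,"dy":0.6,"dz":0.03,"wx":0,"wy":0,"wz":0,"grip":40}
    - {"dx":0,"dy":0.55,"dz":0,"wx":0,"wy":0,"wz":0,"grip":40}
    - {"dx":0,"dy":0,"dz":0,"wx":0,"wy":0,"wz":0,"grip":40}
    - {"dx":0,"dy":0,"dz":0,"wx":0,"wy":0,"wz":0,"grip":5}
    - {"dx":0,"dy":0,"dz":0,"wx":0,"wy":0,"wz":0,"grip":5}
    - {"dx":0,"dy":0,"dz":0,"wx":0,"wy":0,"wz":0,"grip":5}
    - {"dx":0,"dy":0,"dz":0,"wx":0,"wy":0,"wz":0,"grip":5}
    - {"dx":0,"dy":0,"dz":0,"wx":0,"wy":0,"wz":0,"grip":5}

```text
time_s: 29.55
position: [0.6644, -0.1631, 0.0981]
tcp_rot: [[-0.08, 0.001, -0.997], [0.997, 0.0, -0.08], [0.0, -1.0, -0.001]]
force: [-0.1, 2.0, 3.1]
opening: 0.138
```

Gripped (12 mm). Swing along the arc.

Emit:
drive_tool:
  commands:
    - {"dx":0.01,"dy":0,"dz":0.196,"wx":0,"wy":0.056,"wz":0,"grip":5}
    - {"dx":0.01,"dy":0,"dz":0.196,"wx":0,"wy":0.056,"wz":0,"grip":5}
    - {"dx":0.01,"dy":0,"dz":0.196,"wx":0,"wy":0.056,"wz":0,"grip":5}
    - {"dx":0.01,"dy":0,"dz":0.196,"wx":0,"wy":0.056,"wz":0,"grip":5}
    - {"dx":0.01,"dy":0,"dz":0.196,"wx":0,"wy":0.056,"wz":0,"grip":5}
    - {"dx":0,"dy":0,"dz":0,"wx":0,"wy":0,"wz":0,"grip":5}

```text
time_s: 30.3
position: [0.6264, -0.1581, 0.0981]
tcp_rot: [[0.351, 0.003, -0.936], [0.936, -0.001, 0.351], [-0.0, -1.0, -0.003]]
force: [2.1, -0.6, 1.6]
opening: 0.141
```

```bash
cat > arc.py <<'E'
from h import *
p,ph=mv(.6,-.15,.098); v=p[:2]-[.657,-.0735]; print("r",np.hypot(*v).round(4),"alpha",np.radians((-85.5-np.degrees(np.arctan2(v[1],v[0])))%360).round(3))
E
python3 arc.py
```

```text
pos [ 0.6264 -0.1581  0.0981] phi 69.46 F [ 2.1 -0.6  1.6] t 30.3 op 12.3
  units dx,dy,dz [-0.041  0.     0.69 ] then wy 0
r 0.09 alpha 0.425
```

Emit:
drive_tool:
  commands:
    - {"dx":0.01,"dy":0,"dz":0.196,"wx":0,"wy":0.056,"wz":0,"grip":5}
    - {"dx":0.01,"dy":0,"dz":0.196,"wx":0,"wy":0.056,"wz":0,"grip":5}
    - {"dx":0.01,"dy":0,"dz":0.196,"wx":0,"wy":0.056,"wz":0,"grip":5}
    - {"dx":0.01,"dy":0,"dz":0.196,"wx":0,"wy":0.056,"wz":0,"grip":5}
    - {"dx":0.01,"dy":0,"dz":0.196,"wx":0,"wy":0.056,"wz":0,"grip":5}
    - {"dx":0,"dy":0,"dz":0,"wx":0,"wy":0,"wz":0,"grip":5}
    - {"dx":0,"dy":0,"dz":0,"wx":0,"wy":0,"wz":0,"grip":5}

```text
time_s: 31.18
position: [0.5943, -0.1381, 0.0981]
tcp_rot: [[0.715, 0.002, -0.699], [0.699, -0.003, 0.715], [-0.001, -1.0, -0.004]]
force: [0.1, -5.7, 4.2]
opening: 0.141
```

```bash
python3 arc.py
```

```text
pos [ 0.5943 -0.1381  0.0981] phi 44.38 F [ 0.1 -5.7  4.2] t 31.18 op 12.3
  units dx,dy,dz [-0.106  0.003 -0.313] then wy 0
r 0.09 alpha 0.849
```

Emit:
drive_tool:
  commands:
    - {"dx":0,"dy":0,"dz":0.1,"wx":0,"wy":0.03,"wz":0,"grip":5}
    - {"dx":0,"dy":0,"dz":0,"wx":0,"wy":0,"wz":0,"grip":5}
    - {"dx":0,"dy":0,"dz":-0.15,"wx":0,"wy":-0.045,"wz":0,"grip":5}
    - {"dx":0,"dy":0,"dz":-0.1,"wx":0,"wy":-0.03,"wz":0,"grip":5}
    - {"dx":0,"dy":0,"dz":0,"wx":0,"wy":0,"wz":0,"grip":5}

```text
time_s: 31.8
position: [0.5988, -0.1422, 0.098]
tcp_rot: [[0.665, 0.003, -0.747], [0.747, -0.002, 0.665], [0.0, -1.0, -0.004]]
force: [0.3, -4.4, 5.1]
opening: 0.14
```

```bash
python3 arc.py
```

```text
pos [ 0.5988 -0.1422  0.098 ] phi 48.32 F [ 0.3 -4.4  5.1] t 31.8 op 12.2
  units dx,dy,dz [-0.125  0.002 -0.152] then wy 0
r 0.0901 alpha 0.781
```

Emit:
drive_tool:
  commands:
    - {"dx":0,"dy":0,"dz":0,"wx":0,"wy":0,"wz":0,"grip":40}
    - {"dx":0,"dy":0,"dz":0,"wx":0,"wy":0,"wz":0,"grip":40}
    - {"dx":0,"dy":0,"dz":0,"wx":0,"wy":0,"wz":0,"grip":40}
    - {"dx":0,"dy":0,"dz":0,"wx":0,"wy":0,"wz":0,"grip":40}
    - {"dx":0,"dy":-0.7,"dz":0,"wx":0,"wy":0,"wz":0,"grip":40}
    - {"dx":0,"dy":-0.8,"dz":0,"wx":0,"wy":0,"wz":0,"grip":40}
    - {"dx":0,"dy":0,"dz":0,"wx":0,"wy":0,"wz":0,"grip":40}

```text
time_s: 32.67
position: [0.5987, -0.141, 0.1598]
tcp_rot: [[0.666, 0.005, -0.746], [0.746, -0.002, 0.666], [0.002, -1.0, -0.005]]
force: [0.0, 0.3, 0.4]
opening: 0.457
```

```bash
python3 - <<'E'
from tube import *
p_,ph=mv(.565,-.063,.16)
p,d,K,T=grab("scene"); save(cv2.resize(p[215:345,190:390],(800,520),interpolation=cv2.INTER_CUBIC),"s9.png")
for P in((.664,-.163,.109),(.597,-.141,.109)): print(proj(K,T,P))
E
```

```text
pos [ 0.5987 -0.141   0.1598] phi 48.27 F [0.  0.3 0.4] t 32.67 op 39.8
  units dx,dy,dz [ 0.894 -0.013  1.927] then wy 0
[221.15195968 226.75505734]
[248.66524865 219.17338926]
```

View pics/s9.png

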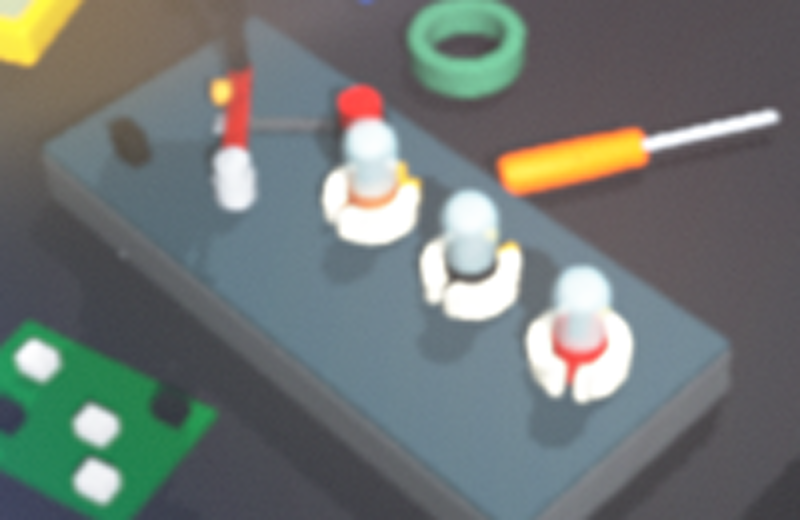

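Emit:
drive_tool:
  commands:
    - {"dx":0.28,"dy":0,"dz":0.64,"wx":0,"wy":0,"wz":0,"grip":0}
    - {"dx":0.28,"dy":0,"dz":0.64,"wx":0,"wy":0,"wz":0,"grip":0}
    - {"dx":0.28,"dy":0,"dz":0.63,"wx":0,"wy":0,"wz":0,"grip":0}
    - {"dx":0,"dy":0.6,"dz":0,"wx":0,"wy":0,"wz":0,"grip":0}
    - {"dx":0,"dy":0.6,"dz":0,"wx":0,"wy":0,"wz":0,"grip":0}
    - {"dx":0,"dy":0.2,"dz":0,"wx":0,"wy":0,"wz":0,"grip":0}
    - {"dx":0,"dy":0,"dz":0,"wx":0,"wy":0,"wz":0,"grip":0}
    - {"dx":0,"dy":0,"dz":0,"wx":0,"wy":0,"wz":0,"grip":0}

```text
time_s: 33.72
position: [0.563, -0.0647, 0.1019]
tcp_rot: [[0.666, 0.001, -0.746], [0.746, -0.0, 0.666], [0.001, -1.0, -0.001]]
force: [1.0, -1.0, -0.0]
opening: 0.007
```

Emit:
drive_tool:
  commands:
    - {"dx":0,"dy":0.2,"dz":0,"wx":0,"wy":0,"wz":0,"grip":0}
    - {"dx":0,"dy":0.1,"dz":0,"wx":0,"wy":0,"wz":0,"grip":0}
    - {"dx":0,"dy":0.1,"dz":0,"wx":0,"wy":0,"wz":0,"grip":0}
    - {"dx":0,"dy":0,"dz":0,"wx":0,"wy":0,"wz":0,"grip":0}
    - {"dx":0,"dy":0,"dz":0,"wx":0,"wy":0,"wz":0,"grip":0}

```text
time_s: 34.35
position: [0.5628, -0.0647, 0.0857]
tcp_rot: [[0.666, 0.001, -0.746], [0.746, -0.0, 0.666], [0.0, -1.0, -0.001]]
force: [0.1, 0.3, 4.4]
opening: 0.007
```

Emit:
drive_tool:
  commands:
    - {"dx":0,"dy":-0.6,"dz":0,"wx":0,"wy":0,"wz":0,"grip":0}
    - {"dx":0,"dy":-0.8,"dz":0,"wx":0,"wy":0,"wz":0,"grip":40}
    - {"dx":0,"dy":-0.8,"dz":0,"wx":0,"wy":0,"wz":0,"grip":50}
    - {"dx":0,"dy":-0.5,"dz":0,"wx":0,"wy":0,"wz":0,"grip":50}
    - {"dx":0,"dy":0,"dz":0,"wx":0,"wy":0,"wz":0,"grip":50}

```text
time_s: 34.98
position: [0.5631, -0.0648, 0.1944]
tcp_rot: [[0.666, 0.003, -0.746], [0.746, -0.001, 0.666], [0.001, -1.0, -0.003]]
force: [0.3, -0.3, -0.2]
opening: 0.376
```

```bash
python3 - <<'E'
from tube import *
mv(.6012,-.0066,.2,90)
p,d,K,T=grab("scene"); h=hsv(p); red=cv2.inRange(h,(0,150,60),(8,255,255))|cv2.inRange(h,(172,150,60),(180,255,255))
for n,P in dict(rest=(.6605,-.118,.069),cocked=(.628,-.107,.069)).items():
    u,v=proj(K,T,P).astype(int); print(n,(u,v),p[v,u],red[v-2:v+3,u-2:u+3].mean()/255)
p,d,K,T=grab("top"); np.savez("t9.npz",p=p,d=d,K=K,T=T)
tubes(p,d,K,T,{"s0":(.589,.1625),"s1":(.596,.078),"s2":(.602,-.0065)},.045)
bl=cv2.inRange(hsv(p),(105,120,90),(125,255,255)); bl[:,:400]=0; bl[:250]=0; bl[330:]=0; bl[:,530:]=0
c=max(cv2.findContours(bl,0,2)[0],key=cv2.contourArea); r=cv2.minAreaRect(c); print(r)
B=np.array([ray(K,T,q,.016)[:2] for q in cv2.boxPoints(r)]); print("tray corners",B.round(4).tolist(),"c",B.mean(0).round(4))
X=cloud(d,K,T); print("floor",[X[v,u].round(3).tolist() for v,u in((285,462),(285,435),(285,490))])
E
```

```text
pos [ 0.5631 -0.0648  0.1944] phi 48.25 F [ 0.3 -0.3 -0.2] t 34.98 op 32.7
  units dx,dy,dz [ 1.721 -0.139  0.258] then wy -0.464
rest (np.int64(234), np.int64(247)) [234  79  65] 0.88
cocked (np.int64(248), np.int64(243)) [203 211 217] 0.0
s0 dome [0.5873 0.1623] 124 side [0.5882 0.1631] 43 0.0008 zmax 0.1163 | lug r 0.0201 yaw 34.9 n 36 
s1 dome [0.5946 0.0785] 122 side [0.5962 0.0789] 39 0.0008 zmax 0.116 | lug r 0.0203 yaw 5.5 n 40 
s2 dome [ 0.5977 -0.0075] 583 side [nan nan] 0 0 zmax 0.5278 
((461.4499816894531, 285.3499755859375), (44.05785369873047, 92.57962036132812), 88.66777801513672)
tray corners [[0.4539, -0.207], [0.4541, -0.4221], [0.3525, -0.4191], [0.3523, -0.2055]] c [ 0.4032 -0.3134]
floor [[0.404, -0.318, 0.001], [0.405, -0.255, 0.004], [0.402, -0.383, 0.005]]
```

Emit:
drive_tool:
  commands:
    - {"dx":0.86,"dy":0,"dz":0.13,"wx":0,"wy":0,"wz":0,"grip":50}
    - {"dx":0.86,"dy":0,"dz":0.13,"wx":0,"wy":0,"wz":0,"grip":50}
    - {"dx":0,"dy":0,"dz":0,"wx":0,"wy":0,"wz":0,"grip":50}
    - {"dx":0,"dy":0.7,"dz":0,"wx":0,"wy":0,"wz":0,"grip":50}
    - {"dx":0,"dy":0.7,"dz":0,"wx":0,"wy":0,"wz":0,"grip":50}
    - {"dx":0,"dy":0,"dz":0,"wx":0,"wy":0,"wz":0,"grip":50}

```text
time_s: 35.83
position: [0.5975, -0.0067, 0.1342]
tcp_rot: [[0.666, -0.008, -0.746], [0.746, 0.001, 0.666], [-0.005, -1.0, 0.007]]
force: [0.1, 0.1, -0.1]
opening: 0.574
```

Emit:
drive_tool:
  commands:
    - {"dx":0.03,"dy":0.4,"dz":-0.04,"wx":0,"wy":0,"wz":0,"grip":50}
    - {"dx":0,"dy":0.5,"dz":0,"wx":0,"wy":0,"wz":0,"grip":50}
    - {"dx":0,"dy":0,"dz":0,"wx":0,"wy":0,"wz":0,"grip":50}
    - {"dx":0,"dy":0,"dz":0,"wx":0,"wy":0,"wz":0,"grip":50}

```text
time_s: 36.33
position: [0.6031, -0.0067, 0.102]
tcp_rot: [[0.666, 0.001, -0.746], [0.746, -0.0, 0.666], [0.001, -1.0, -0.001]]
force: [-0.6, 0.3, 1.0]
opening: 0.574
```

Emit:
drive_tool:
  commands:
    - {"dx":-0.03,"dy":0.1,"dz":0.03,"wx":0,"wy":0,"wz":0,"grip":50}
    - {"dx":0,"dy":0,"dz":0,"wx":0,"wy":0,"wz":0,"grip":50}
    - {"dx":0,"dy":0,"dz":0,"wx":0,"wy":0,"wz":0,"grip":22}
    - {"dx":0,"dy":0,"dz":0,"wx":0,"wy":0,"wz":0,"grip":22}
    - {"dx":0,"dy":0,"dz":0,"wx":0,"wy":0,"wz":0,"grip":22}
    - {"dx":0,"dy":0,"dz":0,"wx":0,"wy":0,"wz":0,"grip":22}
    - {"dx":0,"dy":0,"dz":0,"wx":0,"wy":0,"wz":0,"grip":22}
    - {"dx":0,"dy":-0.05,"dz":0,"wx":0,"wy":0,"wz":0,"grip":22}

```text
time_s: 37.33
position: [0.6006, -0.0066, 0.0991]
tcp_rot: [[0.666, -0.001, -0.746], [0.746, 0.0, 0.666], [-0.0, -1.0, 0.001]]
force: [-0.7, -0.0, -1.2]
opening: 0.359
```

Emit:
drive_tool:
  commands:
    - {"dx":0,"dy":-0.2,"dz":0,"wx":0,"wy":0,"wz":0,"grip":22}
    - {"dx":0,"dy":-0.2,"dz":0,"wx":0,"wy":0,"wz":0,"grip":22}
    - {"dx":0,"dy":-0.3,"dz":0,"wx":0,"wy":0,"wz":0,"grip":22}
    - {"dx":0,"dy":-0.5,"dz":0,"wx":0,"wy":0,"wz":0,"grip":22}
    - {"dx":0,"dy":-0.5,"dz":0,"wx":0,"wy":0,"wz":0,"grip":22}
    - {"dx":0,"dy":-0.5,"dz":0,"wx":0,"wy":0,"wz":0,"grip":22}
    - {"dx":0,"dy":0,"dz":0,"wx":0,"wy":0,"wz":0,"grip":22}

```text
time_s: 38.2
position: [0.6021, -0.0068, 0.1897]
tcp_rot: [[0.666, 0.005, -0.746], [0.746, -0.001, 0.666], [0.003, -1.0, -0.004]]
force: [0.0, -0.6, -0.7]
opening: 0.357
```

```bash
python3 - <<'E'
from tube import *
mv(.403,-.379,.19)
inhand()
E
```

```text
pos [ 0.6021 -0.0068  0.1897] phi 48.26 F [ 0.  -0.6 -0.7] t 38.2 op 31.1
  units dx,dy,dz [-10.258  -0.023  -2.481] then wy 0
  band -0.012 0.0 centre (tool x,z) [ 0.0001 -0.0033] sd 0.0021 1831
  band 0.0 0.013 centre (tool x,z) [ 0.0001 -0.0011] sd 0.0013 896
  band 0.028 0.045 centre (tool x,z) [-0.0003 -0.0013] sd 0.0009 612
  lug [-0.0096  0.0401  0.0155] 314 ang -29.2
  tube yaw world -12.6 lug height below TCP 0.0401 axis world [ 0.6029 -0.0078  0.1897]
[ 0.6021 -0.0068  0.1897] [ 0.  -0.6 -0.7]
```

Emit:
drive_tool:
  commands:
    - {"dx":-0.93,"dy":0,"dz":-0.23,"wx":0,"wy":0,"wz":0,"grip":22}
    - {"dx":-0.93,"dy":0,"dz":-0.23,"wx":0,"wy":0,"wz":0,"grip":22}
    - {"dx":-0.93,"dy":0,"dz":-0.23,"wx":0,"wy":0,"wz":0,"grip":22}
    - {"dx":-0.93,"dy":0,"dz":-0.23,"wx":0,"wy":0,"wz":0,"grip":22}
    - {"dx":-0.93,"dy":0,"dz":-0.23,"wx":0,"wy":0,"wz":0,"grip":22}
    - {"dx":-0.93,"dy":0,"dz":-0.22,"wx":0,"wy":0,"wz":0,"grip":22}
    - {"dx":-0.93,"dy":0,"dz":-0.22,"wx":0,"wy":0,"wz":0,"grip":22}
    - {"dx":-0.93,"dy":0,"dz":-0.22,"wx":0,"wy":0,"wz":0,"grip":22}

```text
time_s: 39.25
position: [0.4555, -0.2774, 0.1864]
tcp_rot: [[0.666, -0.001, -0.746], [0.746, 0.001, 0.666], [0.0, -1.0, 0.002]]
force: [0.9, 0.1, -0.9]
opening: 0.362
```

Emit:
drive_tool:
  commands:
    - {"dx":-0.93,"dy":0,"dz":-0.22,"wx":0,"wy":0,"wz":0,"grip":22}
    - {"dx":-0.93,"dy":0,"dz":-0.22,"wx":0,"wy":0,"wz":0,"grip":22}
    - {"dx":-0.95,"dy":0,"dz":-0.22,"wx":0,"wy":0,"wz":0,"grip":22}
    - {"dx":0,"dy":0.5,"dz":0,"wx":0,"wy":0,"wz":0,"grip":22}
    - {"dx":0,"dy":0.9,"dz":0,"wx":0,"wy":0,"wz":0,"grip":22}
    - {"dx":0,"dy":0.9,"dz":0,"wx":0,"wy":0,"wz":0,"grip":22}
    - {"dx":0,"dy":0.4,"dz":0,"wx":0,"wy":0,"wz":0,"grip":22}
    - {"dx":0,"dy":0,"dz":0,"wx":0,"wy":0,"wz":0,"grip":22}

```text
time_s: 40.25
position: [0.401, -0.3775, 0.0781]
tcp_rot: [[0.666, -0.002, -0.746], [0.746, 0.003, 0.666], [0.001, -1.0, 0.003]]
force: [-0.1, -0.3, -0.7]
opening: 0.357
```

```bash
python3 - <<'E'
from tube import *
mv(.403,-.379,.059)
E
```

```text
pos [ 0.401  -0.3775  0.0781] phi 48.25 F [-0.1 -0.3 -0.7] t 40.25 op 31.0
  units dx,dy,dz [ 0.006  0.477 -0.065] then wy 0
```

Emit:
drive_tool:
  commands:
    - {"dx":0,"dy":0.2,"dz":-0.04,"wx":0,"wy":0,"wz":0,"grip":22}
    - {"dx":0,"dy":0.15,"dz":0,"wx":0,"wy":0,"wz":0,"grip":22}
    - {"dx":0,"dy":0.05,"dz":0,"wx":0,"wy":0,"wz":0,"grip":22}
    - {"dx":0,"dy":0.04,"dz":0,"wx":0,"wy":0,"wz":0,"grip":22}
    - {"dx":0,"dy":0,"dz":0,"wx":0,"wy":0,"wz":0,"grip":22}
    - {"dx":0,"dy":0,"dz":0,"wx":0,"wy":0,"wz":0,"grip":22}

```text
time_s: 41.0
position: [0.4028, -0.3794, 0.0619]
tcp_rot: [[0.666, 0.0, -0.746], [0.746, -0.0, 0.666], [-0.0, -1.0, -0.0]]
force: [0.0, -0.9, -0.3]
opening: 0.36
```

Emit:
drive_tool:
  commands:
    - {"dx":0,"dy":0.04,"dz":0,"wx":0,"wy":0,"wz":0,"grip":22}
    - {"dx":0,"dy":0.04,"dz":0,"wx":0,"wy":0,"wz":0,"grip":22}
    - {"dx":0,"dy":0.02,"dz":0,"wx":0,"wy":0,"wz":0,"grip":22}
    - {"dx":0,"dy":0,"dz":0,"wx":0,"wy":0,"wz":0,"grip":22}
    - {"dx":0,"dy":0,"dz":0,"wx":0,"wy":0,"wz":0,"grip":22}

```text
time_s: 41.62
position: [0.4027, -0.3794, 0.0577]
tcp_rot: [[0.666, 0.0, -0.746], [0.746, -0.0, 0.666], [-0.0, -1.0, -0.0]]
force: [0.0, -0.3, -0.6]
opening: 0.357
```

Emit:
drive_tool:
  commands:
    - {"dx":0,"dy":0.03,"dz":0,"wx":0,"wy":0,"wz":0,"grip":22}
    - {"dx":0,"dy":0.03,"dz":0,"wx":0,"wy":0,"wz":0,"grip":22}
    - {"dx":0,"dy":0,"dz":0,"wx":0,"wy":0,"wz":0,"grip":22}
    - {"dx":0,"dy":0,"dz":0,"wx":0,"wy":0,"wz":0,"grip":22}

```text
time_s: 42.12
position: [0.4028, -0.3796, 0.0563]
tcp_rot: [[0.666, 0.0, -0.746], [0.746, -0.001, 0.666], [-0.0, -1.0, -0.001]]
force: [-1.3, 0.3, 5.9]
opening: 0.36
```

Emit:
drive_tool:
  commands:
    - {"dx":0,"dy":0,"dz":0,"wx":0,"wy":0,"wz":0,"grip":50}
    - {"dx":0,"dy":0,"dz":0,"wx":0,"wy":0,"wz":0,"grip":50}
    - {"dx":0,"dy":0,"dz":0,"wx":0,"wy":0,"wz":0,"grip":50}
    - {"dx":0,"dy":0,"dz":0,"wx":0,"wy":0,"wz":0,"grip":50}
    - {"dx":0,"dy":-0.7,"dz":0,"wx":0,"wy":0,"wz":0,"grip":50}
    - {"dx":0,"dy":-0.9,"dz":0,"wx":0,"wy":0,"wz":0,"grip":50}
    - {"dx":0,"dy":-0.9,"dz":0,"wx":0,"wy":0,"wz":0,"grip":50}
    - {"dx":0,"dy":-0.8,"dz":0,"wx":0,"wy":0,"wz":0,"grip":50}

```text
time_s: 43.12
position: [0.4027, -0.3793, 0.1886]
tcp_rot: [[0.666, 0.0, -0.746], [0.746, -0.0, 0.666], [-0.0, -1.0, -0.0]]
force: [0.7, -0.6, -0.4]
opening: 0.572
```

Emit:
drive_tool:
  commands:
    - {"dx":0.98,"dy":0,"dz":0.34,"wx":0,"wy":0,"wz":0,"grip":50}
    - {"dx":0.98,"dy":0,"dz":0.34,"wx":0,"wy":0,"wz":0,"grip":50}
    - {"dx":0.98,"dy":0,"dz":0.34,"wx":0,"wy":0,"wz":0,"grip":50}
    - {"dx":0.98,"dy":0,"dz":0.34,"wx":0,"wy":0,"wz":0,"grip":50}
    - {"dx":0.98,"dy":0,"dz":0.34,"wx":0,"wy":0,"wz":0,"grip":50}
    - {"dx":0.98,"dy":0,"dz":0.34,"wx":0,"wy":0,"wz":0,"grip":50}
    - {"dx":0.98,"dy":0,"dz":0.34,"wx":0,"wy":0,"wz":0,"grip":50}
    - {"dx":0.98,"dy":0,"dz":0.34,"wx":0,"wy":0,"wz":0,"grip":50}

```text
time_s: 44.12
position: [0.5307, -0.0716, 0.1873]
tcp_rot: [[0.666, -0.0, -0.746], [0.746, -0.0, 0.666], [-0.0, -1.0, 0.0]]
force: [-0.2, -0.7, -0.1]
opening: 0.579
```

Emit:
drive_tool:
  commands:
    - {"dx":0.98,"dy":0,"dz":0.33,"wx":0,"wy":0,"wz":0,"grip":50}
    - {"dx":0.98,"dy":0,"dz":0.33,"wx":0,"wy":0,"wz":0,"grip":50}
    - {"dx":0.98,"dy":0,"dz":0.33,"wx":0,"wy":0,"wz":0,"grip":50}
    - {"dx":0.97,"dy":0,"dz":0.33,"wx":0,"wy":0,"wz":0,"grip":50}
    - {"dx":0,"dy":0,"dz":0,"wx":0,"wy":0,"wz":0,"grip":50}
    - {"dx":0,"dy":0,"dz":0,"wx":0,"wy":0,"wz":0,"grip":50}
    - {"dx":0,"dy":0,"dz":0,"wx":0,"wy":0,"wz":0,"grip":50}

```text
time_s: 45.0
position: [0.5946, 0.0778, 0.1872]
tcp_rot: [[0.667, -0.001, -0.745], [0.745, -0.0, 0.667], [-0.001, -1.0, 0.0]]
force: [0.1, -0.7, -0.1]
opening: 0.574
```

```bash
python3 - <<'E'
from tube import *
mv(.5955,.0784,.098)
p,d,K,T=grab("top"); np.savez("t10.npz",p=p,d=d,K=K,T=T)
tubes(p,d,K,T,{"copper":(.403,-.379)},.005)
tubes(p,d,K,T,{"s0":(.589,.1625)},.045)
E
```

```text
pos [0.5946 0.0778 0.1872] phi 48.17 F [ 0.1 -0.7 -0.1] t 45.0 op 50.0
  units dx,dy,dz [ 0.029  2.231 -0.008] then wy 0
copper dome [ 0.4014 -0.3779] 110 side [ 0.4019 -0.3795] 71 0.0015 zmax 0.0743 | lug r 0.0193 yaw -18.1 n 15 
s0 dome [0.5878 0.1573] 130 side [0.5882 0.1633] 31 0.001 zmax 0.5261
```

Emit:
drive_tool:
  commands:
    - {"dx":0.03,"dy":0.7,"dz":0,"wx":0,"wy":0,"wz":0,"grip":50}
    - {"dx":0,"dy":0.7,"dz":0,"wx":0,"wy":0,"wz":0,"grip":50}
    - {"dx":0,"dy":0.5,"dz":0,"wx":0,"wy":0,"wz":0,"grip":50}
    - {"dx":0,"dy":0.3,"dz":0,"wx":0,"wy":0,"wz":0,"grip":50}
    - {"dx":0,"dy":0,"dz":0,"wx":0,"wy":0,"wz":0,"grip":50}
    - {"dx":0,"dy":0,"dz":0,"wx":0,"wy":0,"wz":0,"grip":50}
    - {"dx":0,"dy":0,"dz":0,"wx":0,"wy":0,"wz":0,"grip":50}

```text
time_s: 45.92
position: [0.5965, 0.0797, 0.1003]
tcp_rot: [[0.666, 0.002, -0.746], [0.746, -0.0, 0.666], [0.001, -1.0, -0.001]]
force: [0.2, 0.4, 0.0]
opening: 0.576
```

Emit:
drive_tool:
  commands:
    - {"dx":0,"dy":0,"dz":0,"wx":0,"wy":0,"wz":0,"grip":22}
    - {"dx":0,"dy":0,"dz":0,"wx":0,"wy":0,"wz":0,"grip":22}
    - {"dx":0,"dy":0,"dz":0,"wx":0,"wy":0,"wz":0,"grip":22}
    - {"dx":0,"dy":0,"dz":0,"wx":0,"wy":0,"wz":0,"grip":22}
    - {"dx":0,"dy":0,"dz":0,"wx":0,"wy":0,"wz":0,"grip":22}

```text
time_s: 46.55
position: [0.5955, 0.0795, 0.0995]
tcp_rot: [[0.666, -0.001, -0.746], [0.746, -0.0, 0.666], [-0.001, -1.0, 0.0]]
force: [-2.0, -3.2, 3.8]
opening: 0.359
```

Emit:
drive_tool:
  commands:
    - {"dx":0,"dy":-0.1,"dz":0,"wx":0,"wy":0,"wz":0,"grip":22}
    - {"dx":0,"dy":-0.2,"dz":0,"wx":0,"wy":0,"wz":0,"grip":22}
    - {"dx":0,"dy":-0.2,"dz":0,"wx":0,"wy":0,"wz":0,"grip":22}
    - {"dx":0,"dy":-0.4,"dz":0,"wx":0,"wy":0,"wz":0,"grip":22}
    - {"dx":0,"dy":-0.5,"dz":0,"wx":0,"wy":0,"wz":0,"grip":22}
    - {"dx":0,"dy":-0.5,"dz":0,"wx":0,"wy":0,"wz":0,"grip":22}
    - {"dx":0,"dy":-0.4,"dz":0,"wx":0,"wy":0,"wz":0,"grip":22}
    - {"dx":0,"dy":0,"dz":0,"wx":0,"wy":0,"wz":0,"grip":22}

```text
time_s: 47.55
position: [0.5971, 0.0799, 0.1934]
tcp_rot: [[0.666, 0.004, -0.746], [0.746, -0.0, 0.666], [0.003, -1.0, -0.003]]
force: [-0.2, -0.6, -0.3]
opening: 0.361
```

Emit:
drive_tool:
  commands:
    - {"dx":-0.96,"dy":0,"dz":-0.27,"wx":0,"wy":0,"wz":0,"grip":22}
    - {"dx":-0.96,"dy":0,"dz":-0.27,"wx":0,"wy":0,"wz":0,"grip":22}
    - {"dx":-0.96,"dy":0,"dz":-0.27,"wx":0,"wy":0,"wz":0,"grip":22}
    - {"dx":-0.96,"dy":0,"dz":-0.27,"wx":0,"wy":0,"wz":0,"grip":22}
    - {"dx":-0.96,"dy":0,"dz":-0.27,"wx":0,"wy":0,"wz":0,"grip":22}
    - {"dx":-0.96,"dy":0,"dz":-0.27,"wx":0,"wy":0,"wz":0,"grip":22}
    - {"dx":-0.96,"dy":0,"dz":-0.27,"wx":0,"wy":0,"wz":0,"grip":22}
    - {"dx":-0.96,"dy":0,"dz":-0.27,"wx":0,"wy":0,"wz":0,"grip":22}

```text
time_s: 48.55
position: [0.4549, -0.2078, 0.1908]
tcp_rot: [[0.666, -0.001, -0.746], [0.746, 0.001, 0.666], [0.0, -1.0, 0.001]]
force: [0.1, 0.3, 0.2]
opening: 0.36
```

Emit:
drive_tool:
  commands:
    - {"dx":-0.95,"dy":0,"dz":-0.27,"wx":0,"wy":0,"wz":0,"grip":22}
    - {"dx":-0.95,"dy":0,"dz":-0.27,"wx":0,"wy":0,"wz":0,"grip":22}
    - {"dx":-0.95,"dy":0,"dz":-0.27,"wx":0,"wy":0,"wz":0,"grip":22}
    - {"dx":0,"dy":0.7,"dz":0,"wx":0,"wy":0,"wz":0,"grip":22}
    - {"dx":0,"dy":0.7,"dz":0,"wx":0,"wy":0,"wz":0,"grip":22}
    - {"dx":0,"dy":0.7,"dz":0,"wx":0,"wy":0,"wz":0,"grip":22}
    - {"dx":0,"dy":0.5,"dz":0,"wx":0,"wy":0,"wz":0,"grip":22}
    - {"dx":0,"dy":0,"dz":0,"wx":0,"wy":0,"wz":0,"grip":22}

```text
time_s: 49.55
position: [0.4031, -0.3124, 0.0856]
tcp_rot: [[0.666, -0.003, -0.746], [0.746, 0.004, 0.666], [0.001, -1.0, 0.005]]
force: [-0.1, -0.5, -1.0]
opening: 0.36
```

```bash
python3 - <<'E'
from tube import *
mv(.403,-.314,.0575)
p,d,K,T=grab("wrist"); X=cloud(d,K,T); print("ok")
E
```

```text
pos [ 0.4031 -0.3124  0.0856] phi 48.24 F [-0.1 -0.5 -1. ] t 49.55 op 31.3
  units dx,dy,dz [-0.031  0.703 -0.028] then wy 0
ok
```

Emit:
drive_tool:
  commands:
    - {"dx":-0.01,"dy":0.25,"dz":0,"wx":0,"wy":0,"wz":0,"grip":22}
    - {"dx":0,"dy":0.2,"dz":0,"wx":0,"wy":0,"wz":0,"grip":22}
    - {"dx":0,"dy":0.08,"dz":0,"wx":0,"wy":0,"wz":0,"grip":22}
    - {"dx":0,"dy":0.05,"dz":0,"wx":0,"wy":0,"wz":0,"grip":22}
    - {"dx":0,"dy":0,"dz":0,"wx":0,"wy":0,"wz":0,"grip":22}
    - {"dx":0,"dy":0,"dz":0,"wx":0,"wy":0,"wz":0,"grip":22}

```text
time_s: 50.35
position: [0.4039, -0.314, 0.0643]
tcp_rot: [[0.666, 0.0, -0.746], [0.746, -0.0, 0.666], [-0.0, -1.0, -0.0]]
force: [0.5, -0.1, -1.1]
opening: 0.356
```

Emit:
drive_tool:
  commands:
    - {"dx":0,"dy":0.05,"dz":0,"wx":0,"wy":0,"wz":0,"grip":22}
    - {"dx":0,"dy":0.05,"dz":0,"wx":0,"wy":0,"wz":0,"grip":22}
    - {"dx":0,"dy":0.04,"dz":0,"wx":0,"wy":0,"wz":0,"grip":22}
    - {"dx":0,"dy":0.03,"dz":0,"wx":0,"wy":0,"wz":0,"grip":22}
    - {"dx":0,"dy":0,"dz":0,"wx":0,"wy":0,"wz":0,"grip":22}
    - {"dx":0,"dy":0,"dz":0,"wx":0,"wy":0,"wz":0,"grip":22}

```text
time_s: 51.1
position: [0.4038, -0.3139, 0.0584]
tcp_rot: [[0.666, 0.0, -0.746], [0.746, -0.001, 0.666], [-0.0, -1.0, -0.001]]
force: [-1.3, 0.9, 9.0]
opening: 0.357
```

Emit:
drive_tool:
  commands:
    - {"dx":0,"dy":0,"dz":0,"wx":0,"wy":0,"wz":0,"grip":50}
    - {"dx":0,"dy":0,"dz":0,"wx":0,"wy":0,"wz":0,"grip":50}
    - {"dx":0,"dy":0,"dz":0,"wx":0,"wy":0,"wz":0,"grip":50}
    - {"dx":0,"dy":0,"dz":0,"wx":0,"wy":0,"wz":0,"grip":50}
    - {"dx":0,"dy":-0.7,"dz":0,"wx":0,"wy":0,"wz":0,"grip":50}
    - {"dx":0,"dy":-0.9,"dz":0,"wx":0,"wy":0,"wz":0,"grip":50}
    - {"dx":0,"dy":-0.9,"dz":0,"wx":0,"wy":0,"wz":0,"grip":50}
    - {"dx":0,"dy":-0.8,"dz":0,"wx":0,"wy":0,"wz":0,"grip":50}

```text
time_s: 52.1
position: [0.4037, -0.3138, 0.1905]
tcp_rot: [[0.666, 0.0, -0.746], [0.746, -0.0, 0.666], [-0.0, -1.0, -0.0]]
force: [0.5, 0.0, 0.3]
opening: 0.577
```

Emit:
drive_tool:
  commands:
    - {"dx":0.92,"dy":0,"dz":0.35,"wx":0,"wy":0,"wz":0,"grip":50}
    - {"dx":0.92,"dy":0,"dz":0.35,"wx":0,"wy":0,"wz":0,"grip":50}
    - {"dx":0.92,"dy":0,"dz":0.35,"wx":0,"wy":0,"wz":0,"grip":50}
    - {"dx":0.92,"dy":0,"dz":0.35,"wx":0,"wy":0,"wz":0,"grip":50}
    - {"dx":0.92,"dy":0,"dz":0.35,"wx":0,"wy":0,"wz":0,"grip":50}
    - {"dx":0.92,"dy":0,"dz":0.35,"wx":0,"wy":0,"wz":0,"grip":50}
    - {"dx":0.92,"dy":0,"dz":0.35,"wx":0,"wy":0,"wz":0,"grip":50}
    - {"dx":0.92,"dy":0,"dz":0.35,"wx":0,"wy":0,"wz":0,"grip":50}

```text
time_s: 53.1
position: [0.5165, -0.0183, 0.1892]
tcp_rot: [[0.666, -0.0, -0.746], [0.746, 0.0, 0.666], [-0.0, -1.0, 0.0]]
force: [-0.2, 0.1, -0.2]
opening: 0.574
```

Emit:
drive_tool:
  commands:
    - {"dx":0.92,"dy":0,"dz":0.34,"wx":0,"wy":0,"wz":0,"grip":50}
    - {"dx":0.92,"dy":0,"dz":0.34,"wx":0,"wy":0,"wz":0,"grip":50}
    - {"dx":0.92,"dy":0,"dz":0.34,"wx":0,"wy":0,"wz":0,"grip":50}
    - {"dx":0.92,"dy":0,"dz":0.34,"wx":0,"wy":0,"wz":0,"grip":50}
    - {"dx":0.92,"dy":0,"dz":0.34,"wx":0,"wy":0,"wz":0,"grip":50}
    - {"dx":0,"dy":0,"dz":0,"wx":0,"wy":0,"wz":0,"grip":50}
    - {"dx":0,"dy":0,"dz":0,"wx":0,"wy":0,"wz":0,"grip":50}
    - {"dx":0,"dy":0,"dz":0,"wx":0,"wy":0,"wz":0,"grip":50}

```text
time_s: 54.1
position: [0.5875, 0.1618, 0.1892]
tcp_rot: [[0.667, -0.001, -0.745], [0.745, -0.0, 0.667], [-0.001, -1.0, 0.001]]
force: [-0.6, -0.6, -0.2]
opening: 0.575
```

```bash
python3 - <<'E'
from tube import *
mv(.5888,.163,.098)
p,d,K,T=grab("top")
tubes(p,d,K,T,{"copper":(.403,-.379),"black":(.403,-.314)},.005)
E
```

```text
pos [0.5875 0.1618 0.1892] phi 48.18 F [-0.6 -0.6 -0.2] t 54.1 op 50.0
  units dx,dy,dz [ 0.046  2.279 -0.006] then wy 0
copper dome [ 0.4022 -0.3577] 81 side [nan nan] 9 0 zmax 0.0748 | lug r 0.0199 yaw -21.1 n 15 
black dome [ 0.4032 -0.3153] 121 side [ 0.4035 -0.3166] 80 0.0042 zmax 0.0757 | lug r 0.0190 yaw -3.3 n 11
```

Emit:
drive_tool:
  commands:
    - {"dx":0.03,"dy":0.7,"dz":0,"wx":0,"wy":0,"wz":0,"grip":50}
    - {"dx":0,"dy":0.7,"dz":0,"wx":0,"wy":0,"wz":0,"grip":50}
    - {"dx":0,"dy":0.5,"dz":0,"wx":0,"wy":0,"wz":0,"grip":50}
    - {"dx":0,"dy":0.35,"dz":0,"wx":0,"wy":0,"wz":0,"grip":50}
    - {"dx":0,"dy":0,"dz":0,"wx":0,"wy":0,"wz":0,"grip":50}
    - {"dx":0,"dy":0,"dz":0,"wx":0,"wy":0,"wz":0,"grip":50}
    - {"dx":0,"dy":0,"dz":0,"wx":0,"wy":0,"wz":0,"grip":50}

```text
time_s: 55.02
position: [0.5896, 0.1638, 0.1004]
tcp_rot: [[0.666, 0.002, -0.746], [0.746, 0.0, 0.666], [0.001, -1.0, -0.001]]
force: [0.1, -0.1, -0.1]
opening: 0.577
```

```bash
python3 - <<'E'
from tube import *
mv(.5888,.163,.098)
p,d,K,T=grab("top"); np.savez("t11.npz",p=p,d=d,K=K,T=T); X=cloud(d,K,T)
m=(d>0)&(X[...,0]>.34)&(X[...,0]<.47)&(X[...,1]<-.19)&(X[...,1]>-.44)&(X[...,2]>.05)
for a,c,b in blobs(m.astype(np.uint8),10): print(a,c.round(1),b,ray(K,T,c,.06).round(4))
save(cv2.resize(p[245:325,400:525],(750,480),interpolation=cv2.INTER_CUBIC),"tray11.png")
E
```

```text
pos [0.5896 0.1638 0.1004] phi 48.25 F [ 0.1 -0.1 -0.1] t 55.02 op 50.2
  units dx,dy,dz [-0.028  0.059  0.   ] then wy 0
165 [465.9 284.8] [459 278  15  14] [ 0.4041 -0.313   0.06  ]
172 [484.3 285.4] [477 279  16  14] [ 0.4018 -0.3541  0.06  ]
```

View pics/tray11.png

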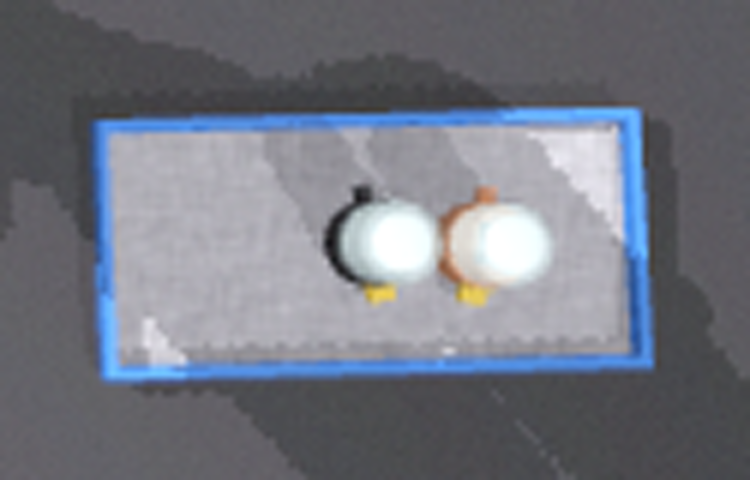

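Emit:
drive_tool:
  commands:
    - {"dx":-0.02,"dy":0.04,"dz":0,"wx":0,"wy":0,"wz":0,"grip":50}
    - {"dx":0,"dy":0,"dz":0,"wx":0,"wy":0,"wz":0,"grip":22}
    - {"dx":0,"dy":0,"dz":0,"wx":0,"wy":0,"wz":0,"grip":22}
    - {"dx":0,"dy":0,"dz":0,"wx":0,"wy":0,"wz":0,"grip":22}
    - {"dx":0,"dy":0,"dz":0,"wx":0,"wy":0,"wz":0,"grip":22}
    - {"dx":0,"dy":0,"dz":0,"wx":0,"wy":0,"wz":0,"grip":22}

```text
time_s: 55.82
position: [0.5883, 0.1632, 0.0977]
tcp_rot: [[0.666, -0.0, -0.746], [0.746, -0.0, 0.666], [-0.0, -1.0, 0.0]]
force: [-0.6, -0.2, 0.7]
opening: 0.36
```

Emit:
drive_tool:
  commands:
    - {"dx":0,"dy":-0.1,"dz":0,"wx":0,"wy":0,"wz":0,"grip":22}
    - {"dx":0,"dy":-0.2,"dz":0,"wx":0,"wy":0,"wz":0,"grip":22}
    - {"dx":0,"dy":-0.2,"dz":0,"wx":0,"wy":0,"wz":0,"grip":22}
    - {"dx":0,"dy":-0.4,"dz":0,"wx":0,"wy":0,"wz":0,"grip":22}
    - {"dx":0,"dy":-0.5,"dz":0,"wx":0,"wy":0,"wz":0,"grip":22}
    - {"dx":0,"dy":-0.5,"dz":0,"wx":0,"wy":0,"wz":0,"grip":22}
    - {"dx":0,"dy":-0.4,"dz":0,"wx":0,"wy":0,"wz":0,"grip":22}
    - {"dx":0,"dy":0,"dz":0,"wx":0,"wy":0,"wz":0,"grip":22}

```text
time_s: 56.82
position: [0.5894, 0.1633, 0.1918]
tcp_rot: [[0.666, 0.004, -0.746], [0.746, 0.0, 0.666], [0.003, -1.0, -0.003]]
force: [-0.3, -0.2, -0.2]
opening: 0.361
```

```bash
python3 - <<'E'
from tube import *
mv(.403,-.247,.19)
E
```

```text
pos [0.5894 0.1633 0.1918] phi 48.25 F [-0.3 -0.2 -0.2] t 56.83 op 31.5
  units dx,dy,dz [-10.756   0.022  -3.354] then wy 0
```

Emit:
drive_tool:
  commands:
    - {"dx":-0.98,"dy":0,"dz":-0.3,"wx":0,"wy":0,"wz":0,"grip":22}
    - {"dx":-0.98,"dy":0,"dz":-0.3,"wx":0,"wy":0,"wz":0,"grip":22}
    - {"dx":-0.98,"dy":0,"dz":-0.3,"wx":0,"wy":0,"wz":0,"grip":22}
    - {"dx":-0.98,"dy":0,"dz":-0.3,"wx":0,"wy":0,"wz":0,"grip":22}
    - {"dx":-0.98,"dy":0,"dz":-0.3,"wx":0,"wy":0,"wz":0,"grip":22}
    - {"dx":-0.98,"dy":0,"dz":-0.3,"wx":0,"wy":0,"wz":0,"grip":22}
    - {"dx":-0.98,"dy":0,"dz":-0.31,"wx":0,"wy":0,"wz":0,"grip":22}
    - {"dx":-0.98,"dy":0,"dz":-0.31,"wx":0,"wy":0,"wz":0,"grip":22}

```text
time_s: 57.82
position: [0.4508, -0.1362, 0.1893]
tcp_rot: [[0.666, -0.001, -0.746], [0.746, 0.001, 0.666], [-0.0, -1.0, 0.001]]
force: [0.6, -0.6, -0.9]
opening: 0.361
```

Emit:
drive_tool:
  commands:
    - {"dx":-0.98,"dy":0,"dz":-0.31,"wx":0,"wy":0,"wz":0,"grip":22}
    - {"dx":-0.97,"dy":0,"dz":-0.31,"wx":0,"wy":0,"wz":0,"grip":22}
    - {"dx":-0.97,"dy":0,"dz":-0.31,"wx":0,"wy":0,"wz":0,"grip":22}
    - {"dx":0,"dy":0.7,"dz":0,"wx":0,"wy":0,"wz":0,"grip":22}
    - {"dx":0,"dy":0.7,"dz":0,"wx":0,"wy":0,"wz":0,"grip":22}
    - {"dx":0,"dy":0.7,"dz":0,"wx":0,"wy":0,"wz":0,"grip":22}
    - {"dx":0,"dy":0.5,"dz":0,"wx":0,"wy":0,"wz":0,"grip":22}
    - {"dx":0,"dy":0,"dz":0,"wx":0,"wy":0,"wz":0,"grip":22}

```text
time_s: 58.82
position: [0.4007, -0.2462, 0.0842]
tcp_rot: [[0.666, -0.003, -0.746], [0.746, 0.003, 0.666], [0.0, -1.0, 0.005]]
force: [-0.1, -1.0, -0.4]
opening: 0.359
```

```bash
python3 - <<'E'
from tube import *
mv(.403,-.247,.0575)
E
```

```text
pos [ 0.4007 -0.2462  0.0842] phi 48.24 F [-0.1 -1.  -0.4] t 58.83 op 31.2
  units dx,dy,dz [ 0.024  0.668 -0.06 ] then wy 0
```

Emit:
drive_tool:
  commands:
    - {"dx":0.02,"dy":0.25,"dz":-0.03,"wx":0,"wy":0,"wz":0,"grip":22}
    - {"dx":0,"dy":0.2,"dz":0,"wx":0,"wy":0,"wz":0,"grip":22}
    - {"dx":0,"dy":0.06,"dz":0,"wx":0,"wy":0,"wz":0,"grip":22}
    - {"dx":0,"dy":0.04,"dz":0,"wx":0,"wy":0,"wz":0,"grip":22}
    - {"dx":0,"dy":0.04,"dz":0,"wx":0,"wy":0,"wz":0,"grip":22}
    - {"dx":0,"dy":0.04,"dz":0,"wx":0,"wy":0,"wz":0,"grip":22}
    - {"dx":0,"dy":0,"dz":0,"wx":0,"wy":0,"wz":0,"grip":22}
    - {"dx":0,"dy":0,"dz":0,"wx":0,"wy":0,"wz":0,"grip":22}

```text
time_s: 59.82
position: [0.4032, -0.2473, 0.0606]
tcp_rot: [[0.666, 0.0, -0.746], [0.746, -0.0, 0.666], [-0.0, -1.0, -0.0]]
force: [0.4, -0.0, -0.2]
opening: 0.356
```

Emit:
drive_tool:
  commands:
    - {"dx":0,"dy":0.04,"dz":0,"wx":0,"wy":0,"wz":0,"grip":22}
    - {"dx":0,"dy":0.03,"dz":0,"wx":0,"wy":0,"wz":0,"grip":22}
    - {"dx":0,"dy":0.03,"dz":0,"wx":0,"wy":0,"wz":0,"grip":22}
    - {"dx":0,"dy":0,"dz":0,"wx":0,"wy":0,"wz":0,"grip":22}
    - {"dx":0,"dy":0,"dz":0,"wx":0,"wy":0,"wz":0,"grip":22}

```text
time_s: 60.45
position: [0.4031, -0.2474, 0.0567]
tcp_rot: [[0.666, 0.0, -0.746], [0.746, -0.0, 0.666], [-0.0, -1.0, -0.0]]
force: [-0.5, 0.1, 1.0]
opening: 0.361
```

Emit:
drive_tool:
  commands:
    - {"dx":0,"dy":0.03,"dz":0,"wx":0,"wy":0,"wz":0,"grip":22}
    - {"dx":0,"dy":0,"dz":0,"wx":0,"wy":0,"wz":0,"grip":22}
    - {"dx":0,"dy":0,"dz":0,"wx":0,"wy":0,"wz":0,"grip":50}
    - {"dx":0,"dy":0,"dz":0,"wx":0,"wy":0,"wz":0,"grip":50}
    - {"dx":0,"dy":0,"dz":0,"wx":0,"wy":0,"wz":0,"grip":50}
    - {"dx":0,"dy":0,"dz":0,"wx":0,"wy":0,"wz":0,"grip":50}
    - {"dx":0,"dy":-0.6,"dz":0,"wx":0,"wy":0,"wz":0,"grip":50}
    - {"dx":0,"dy":-0.9,"dz":0,"wx":0,"wy":0,"wz":0,"grip":50}

```text
time_s: 61.45
position: [0.4025, -0.2467, 0.115]
tcp_rot: [[0.666, -0.002, -0.746], [0.746, 0.002, 0.666], [0.0, -1.0, 0.003]]
force: [0.1, -0.0, 0.1]
opening: 0.572
```

Emit:
drive_tool:
  commands:
    - {"dx":0,"dy":-1,"dz":0,"wx":0,"wy":0,"wz":0,"grip":50}
    - {"dx":0,"dy":-1,"dz":0,"wx":0,"wy":0,"wz":0,"grip":50}
    - {"dx":0.8,"dy":-0.5,"dz":0.5,"wx":0,"wy":0,"wz":0,"grip":50}
    - {"dx":0.8,"dy":0,"dz":0.5,"wx":0,"wy":0,"wz":0,"grip":50}
    - {"dx":0.8,"dy":0,"dz":0.5,"wx":0,"wy":0,"wz":0,"grip":50}
    - {"dx":0.8,"dy":0,"dz":0.5,"wx":0,"wy":0,"wz":0,"grip":50}
    - {"dx":0.8,"dy":0,"dz":0.5,"wx":0,"wy":0,"wz":0,"grip":50}
    - {"dx":0,"dy":0,"dz":0,"wx":0,"wy":0,"wz":0,"grip":50}

```text
time_s: 62.45
position: [0.4345, -0.0592, 0.2152]
tcp_rot: [[0.663, -0.001, -0.749], [0.749, 0.001, 0.663], [-0.0, -1.0, 0.001]]
force: [0.1, 0.4, 0.1]
opening: 0.571
```

```bash
python3 - <<'E'
from tube import *
mv(.403,-.247,.2)
p,d,K,T=grab("top"); X=cloud(d,K,T)
m=(d>0)&(X[...,0]>.34)&(X[...,0]<.47)&(X[...,1]<-.19)&(X[...,1]>-.44)&(X[...,2]>.05)&(X[...,2]<.12)
for a,c,b in blobs(m.astype(np.uint8),10): print(a,c.round(1),b,ray(K,T,c,.06).round(4),X[m].max(0).round(4)[2])
save(p,"end.png")
E
```

```text
pos [ 0.4345 -0.0592  0.2152] phi 48.48 F [0.1 0.4 0.1] t 62.45 op 49.7
  units dx,dy,dz [-4.037  0.376 -2.523] then wy 0
167 [466.  284.8] [459 278  15  14] [ 0.4041 -0.3132  0.06  ] 0.0784
170 [484.4 285.4] [477 279  16  14] [ 0.4018 -0.3542  0.06  ] 0.0784
162 [436.3 286.2] [429 280  15  14] [ 0.4024 -0.2465  0.06  ] 0.0784
```

View pics/end.png

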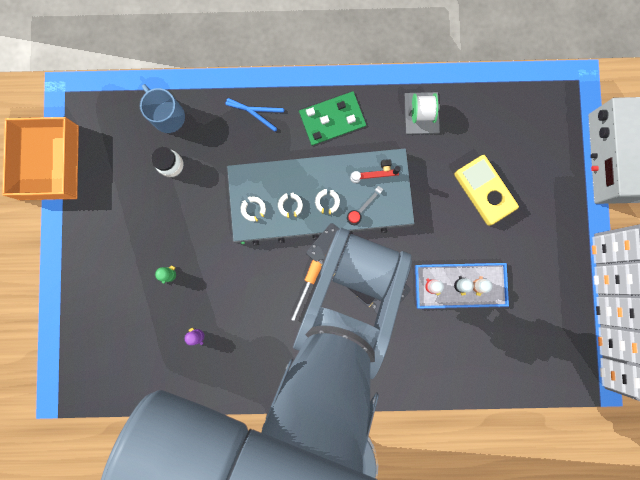

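The final top view shows red, black and copper upright in the tray at about (435,286), (464,285) and (483,285). The sockets are empty and the striker is at rest. Everything visible has stayed put, but the arm hides the tape roll, which it never came near. I'm handing in.

```bash
python3 -c "
from h import *
print(workorder.hand_in())"
```

```text
the job is handed in; nothing more can be done
None
```

I tap-tested all three tubes and handed the job in at about 62 s of the 210 s allowed; no verdict is reported.

- **Tubes home:** Black went into the middle socket, red into the left and copper into the right. The top camera read them at about 0.115–0.116 m. It reads about 3 mm high, so that fits the 0.113 m expected of a tube standing home. Pressing force stayed under 10 N.
- **Striker:** I swung the arm past 0.85 rad, and it stayed cocked when I let go. I then pressed the trigger pad about 7 mm with 4.4 N. The arm was back at rest afterwards.
- **Tray:** The last picture shows red, black and copper upright in the blue tray, with the gripper clear and the sockets empty.

Three checks that disagreed or were incomplete:
- **Copper tube moved:** It shifted about 25 mm in the tray towards the black one. I first saw this after placing the black tube. It may have been the knock the task warns of, but a brush from the gripper can't be ruled out. It was still upright and inside the tray, so I left it.
- **Turn angles:** The in-hand readings of tube angle were a few degrees off the bench readings. All three tubes dropped in without hunting for the slots.
- **Tape roll:** The arm hid it in the last picture, so I could not confirm its place there; no move came down near it. The other bystanders and the green and purple look-alikes had not moved.

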